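# Load the swing-bar grinding fixture

## Task

Load the grinding fixture: first swing its pivoting hold-down bar over the lane that holds the green finished hub, fully home against that lane's yellow stop post, so that the other lane is clear. Then take the rusty round offcut out of that other lane and put it in the blue scrap tray, and lay every steel blank from the bench flat on the floor of the cleared lane, in one row end to end between its rails. Last, swing the bar across over the loaded lane until it is fully home on that lane's stop post, and only then lift the green hub out of its lane and stand it upright in the yellow tray; do not disturb the spray can, grinder or wrench.

Things in the scene. Friction and masses are not known exactly. Their poses are not given: they have to be found in the camera images.
- clamp_bar (a joint): hold-down bar's angle about its fixed upright pin: 0 midway between the lanes, growing counter-clockwise from above (towards the left lane). +0.75: home on the left lane's stop, exactly over that lane; -0.75: home on the right lane's stop; it goes no further. Starts between the lanes, needs 1 to 2 N at its free end to move, stays where it is left.
- bar_tip (a point): middle of the bar's red free end, 300 mm from the pivot axis, 52 mm above the bench. The bar is a level aluminium strip 26 mm wide, 46 to 58 mm above the bench; its red end, 273 to 315 mm from the pivot, is 30 mm wide, 45 to 59 mm above the bench, and can be pushed from either side, also at a stop (the post stands nearer the pivot). It passes 8 mm above loaded blanks.
- fixture: grey fixture, fixed to the bench, with two lanes in a V that opens away from the robot. Origin on the pivot axis at bench height; x points midway between the lanes, z up; the lanes lie at +0.75 rad (left) and -0.75 rad (right) from x. The pivot's bolt head reaches 68 mm above the bench.
- lane_left: the left lane (seen from the robot): grey channel running out along its own +x from the pivot. Origin on the pivot axis at bench height, so x is distance from the pivot. Floor 10 mm above the bench, inside x 50 to 256 mm, y -23 to 23 mm, edged by rails 6 mm high, 8 mm thick. Takes three blanks end to end. Yellow stop post, 12 mm diameter, 66 mm high, at x 270, y +21 mm.
- lane_right: the right lane (seen from the robot): grey channel running out along its own +x from the pivot. Origin on the pivot axis at bench height, so x is distance from the pivot. Floor 10 mm above the bench, inside x 50 to 256 mm, y -23 to 23 mm, edged by rails 6 mm high, 8 mm thick. Takes three blanks end to end. Yellow stop post, 12 mm diameter, 66 mm high, at x 270, y -21 mm.
- scrap_tray: blue open scrap tray, fixed, 140 x 140 mm outside, 45 mm high, walls and floor 5 mm. Origin at the centre of its underside. On the far left or far right.
- finished_tray: yellow open tray for finished parts, fixed, same size as the blue one and on the other side: 140 x 140 mm outside, 45 mm high, walls and floor 5 mm. Origin at the centre of its underside.
- blank1: bright steel blank, a flat block 60 x 34 x 28 mm (long side along its x, 34 mm along y, 28 mm high), about 0.3 kg, lying on the bench at the start, beside or between the lanes (2 or 3 of the four blanks are present). Origin at the centre of the block, 14 mm above its underside.
- blank2: bright steel blank, a flat block 60 x 34 x 28 mm (long side along its x, 34 mm along y, 28 mm high), about 0.3 kg, lying on the bench at the start, beside or between the lanes (2 or 3 of the four blanks are present). Origin at the centre of the block, 14 mm above its underside.
- blank3: bright steel blank, a flat block 60 x 34 x 28 mm (long side along its x, 34 mm along y, 28 mm high), about 0.3 kg, lying on the bench at the start, beside or between the lanes (2 or 3 of the four blanks are present). Origin at the centre of the block, 14 mm above its underside.
- blank4: bright steel blank, a flat block 60 x 34 x 28 mm (long side along its x, 34 mm along y, 28 mm high), about 0.3 kg, lying on the bench at the start, beside or between the lanes (2 or 3 of the four blanks are present). Origin at the centre of the block, 14 mm above its underside.
- offcut: rusty red-brown round offcut, a disc 36 mm in diameter and 28 mm high, 0.22 kg, standing on the floor of one lane about 150 mm from the pivot. Origin at its centre, 14 mm above its underside.
- hub: green finished hub, 36 mm in diameter and 28 mm high, standing upright (z up) in the other lane about 150 mm from the pivot, 0.2 kg. Origin at its centre, 14 mm above its underside.
- spray_can: white spray can with an orange label, 60 mm in diameter, 170 mm high; bystander. Origin under its centre.
- grinder: black and silver air grinder lying beyond the fixture, about 220 mm long; bystander. Origin under its middle.
- wrench: steel wrench lying on the bench; bystander.
Mind the look-alikes: they are no part of the job. Several things have the shape of the hub; the one meant has the colours described above.

How it is judged:
By the outcome, as a careful person would: the job done as asked, in the order asked, and still so for the second after the job is handed in, with the robot touching nothing.
Of blank1, blank2, blank3, blank4 only 2 to 3 are there at a start; the rules pass over those that are not, and their reading is None.
At some moment in a run one of blank1, blank2, blank3, blank4 may be knocked a few centimetres aside while the robot is not near it.
Once in a run the grip may slacken for a moment while it holds something.
It also fails if it takes over 208 s, if anything falls off the work surface, if the arm or the gripper's body presses on something with over 40 N, if the wrist force passes 120 N, or if a joint passes its speed limit or range.

## Robot

A 7-joint arm with a two-finger parallel gripper is mounted at the origin on the work surface. World frame = base frame: x ahead of the robot, y to its left, z up, the work surface at z = 0. Lengths are in m, angles in degrees, forces in N, time in s.
With the tool pointing down it reaches from about 0.425 to 0.875 m from the base axis. Payload 4.7 kg.
Tool frame: the origin (TCP) lies midway between the tips of the shut fingers; the grasp point (between the pads) lies 19 mm behind it; z points along the fingers, x is the direction in which the jaws open and shut, and the axes are right-handed (so a half turn about z gives the same grasp; the last joint's range is limited). The gripper opens to 87 mm and grips with 3 to 60 N. Pads are 19 mm wide; open, the fingers measure 117 mm over their backs; the gripper's body (75 mm by 190 mm) begins 51 mm behind the grasp point.
Start: joints at [76.209, 18.392, -4.016, 83.108, 1.295, 78.541, -3.26], TCP at [0.164, -0.629, 0.223] pointing down, gripper open.
Joint ranges: [-163.93, 163.93], [-17.29, 119.83], [-79.2, 71.16], [3.27, 140.29], [-89.18, 269.18], [5.43, 117.66], [-154.24, 154.24]. Speed limits (degrees/s): [147.25, 147.25, 180, 180, 180, 180, 180].

## Interface

Orientations are given as [roll, pitch, yaw] about the fixed x, y, z axes, in that order (R = Rz(yaw) Ry(pitch) Rx(roll)).
In Python, from cell import env gives the robot as it stands.
- The arm moves only by the tool carry_out, never from a script. Its argument "plan" is a list of rows, each an object with "grip": the closure, from 0 (fully open) to 1 (shut); "dp": the shift along the tool's x, y, z in m, a list of three; "rotation": the turn, a rotation vector about the tool's x, y, z in degrees, a list of three. In form: [{"grip": grip, "dp": [dx, dy, dz], "rotation": [wx, wy, wz]}, ...]. A call has 1 to 8 rows; each row shifts and turns the pose as measured when the row begins, along the tool's axes as they then stand; what a row does not reach is not made up. A row lasts 1/12 s, in which the tool goes at most 41.7 mm and 7.16 degrees, less where a joint would pass 70% of its speed; a pose out of reach is approached as far as the arm can. A call is refused whole if a number of a shift passes 0.0417 or a number of a turn 7.16, either way. A call with a gripper value outside its range is refused whole. The fingers move at their own pace and stop on an object; "force" is the grip in N (left out, the last holds). Time passes only in rows, so rows that do not move let the fingers close. It gives the time, the measured TCP pose, the force and the opening at its end, in the units of the state.
- env.get_obs(): the state, without advancing time (a new reading comes with each control period).
- env.read_camera(name): name is "scene" or "top" or "wrist"; returns the picture (384x512x3 uint8, red, green, blue); there is no depth.
- env.camera_params(name): a dict with "fx", "fy", "cx", "cy" (pixels), "R" (3x3) and "t" (3): a world point X has camera coordinates R X + t. Camera axes: x right, y down, z forward; pixel columns grow to the right and rows downward; lengths in m; the calibration is good to about 2 mm. A picture is of the moment at which its call begins: read the wrist's pose just before it. camera_params takes no time and is no camera call; for the wrist camera it gives the pose at the moment of the call.
- env.sign_off(): hands the job in, once; it reports no verdict.
The state is a dict: "time_s": time; "qpos": joint angles; "joint_velocities": joint speeds; "effort": joint torques, N m; "tool_pos": TCP position; "tool_rot": TCP orientation; "force": force on the tool from outside, world axes, zero at the start; "wrist_torque": the same for the moment, N m; "grip_width": finger opening in m.
Only numpy, scipy, OpenCV 4.12 (cv2) and the standard library are available. Lean on these libraries where they do the work, as an engineer would, in place of code of your own. Each camera call takes 0.05 s, during which the arm holds its last target. There are 200 camera calls.

## Working session

There is one attempt and no reset: what is moved stays moved. The work goes in short steps, Python scripts to look and compute and a tool call to move; the robot and the scene stay as the last step left them, time stands still between calls to the robot, and variables do not carry over. Pictures are saved under pics/ and viewed, about 12 in all and at most 16, crops included, and the job is handed in when it is done.

Besides the shell and the picture viewer there is one more tool, called after "Request:" as name([rows], argument=value, ...), one row to a line, values as JSON. carry_out: Moves the arm, as the interface text tells. Its arguments: {"type":"object","properties":{"plan":{"type":"array","items":{"type":"object","properties":{"grip":{"type":"number"},"dp":{"type":"array","items":{"type":"number"}},"rotation":{"type":"array","items":{"type":"number"}}}}},"force":{"type":"number"}},"required":["plan"]}

```bash
ls; mkdir -p pics; cat > h.py <<'E'
import numpy as np, cv2
from cell import env
from scipy.spatial.transform import Rotation as Rn
def snap(cam,fn,crop=None,scale=1):
    p=env.camera_params(cam); im=env.read_camera(cam)
    np.save('pics/'+fn+'.npy',im)
    o=im[:,:,::-1]
    if crop: o=o[crop[1]:crop[3],crop[0]:crop[2]]
    if scale!=1: o=cv2.resize(o,None,fx=scale,fy=scale,interpolation=cv2.INTER_CUBIC)
    cv2.imwrite('pics/'+fn+'.png',o); return im,p
def px2w(p,u,v,z):
    d=np.array([(u-p['cx'])/p['fx'],(v-p['cy'])/p['fy'],1.]); R=np.array(p['R']);t=np.array(p['t'])
    c=-R.T@t; w=R.T@d; return c+w*(z-c[2])/w[2]
def w2px(p,X):
    c=np.array(p['R'])@np.array(X)+np.array(p['t']); return np.array([p['fx']*c[0]/c[2]+p['cx'],p['fy']*c[1]/c[2]+p['cy']])
E
python3 - <<'E'
from h import *
o=env.get_obs(); print(o)
for c in ['top','scene']:
    im,p=snap(c,c+'0',scale=1.5); print(c,p)
E
```

```text
pics
{'time_s': 0.0, 'qpos': array([76.20930408, 18.43762505, -4.01589821, 83.17557138,  1.29508397,
       78.54074545, -3.25967154]), 'joint_velocities': array([-0.02693685,  0.07896525, -0.08811114, -0.03624495, -0.00500425,
        0.09581204,  0.02980101]), 'effort': array([ 1.04120318e-03, -4.91292572e+01, -4.03748788e-01, -3.12524307e+01,
       -6.40340103e-02,  4.37241001e-02,  1.74054326e-04]), 'tool_pos': array([ 0.16364211, -0.62848597,  0.22147196]), 'tool_rot': array([ 1.79994218e+02,  1.08691154e-01, -7.53988520e+01]), 'force': array([ 0.82481138, -0.32726821, -0.48829862]), 'wrist_torque': array([ 0.02468506, -0.02280055,  0.021794  ]), 'grip_width': 0.08687705378482545}
top {'fx': 367.80812350705526, 'fy': 367.80812350705526, 'cx': 255.5247540960488, 'cy': 191.3913411818049, 'R': array([[ 1.40766066e-02, -9.99900731e-01,  6.14165098e-04],
       [-9.98650878e-01, -1.40897096e-02, -4.99790380e-02],
       [ 4.99827300e-02,  9.01987412e-05, -9.98750078e-01]]), 't': array([-0.01708015,  0.55094793,  1.08966587])}
scene {'fx': 408.6917316657783, 'fy': 408.6917316657783, 'cx': 258.4387300715938, 'cy': 189.8681335844739, 'R': array([[-0.83957007,  0.54324079, -0.00339611],
       [ 0.39721745,  0.60960471, -0.68600321],
       [-0.37059464, -0.57729675, -0.72759059]]), 't': array([ 0.47333503, -0.16158148,  1.32181084])}
```

View pics/top0.png

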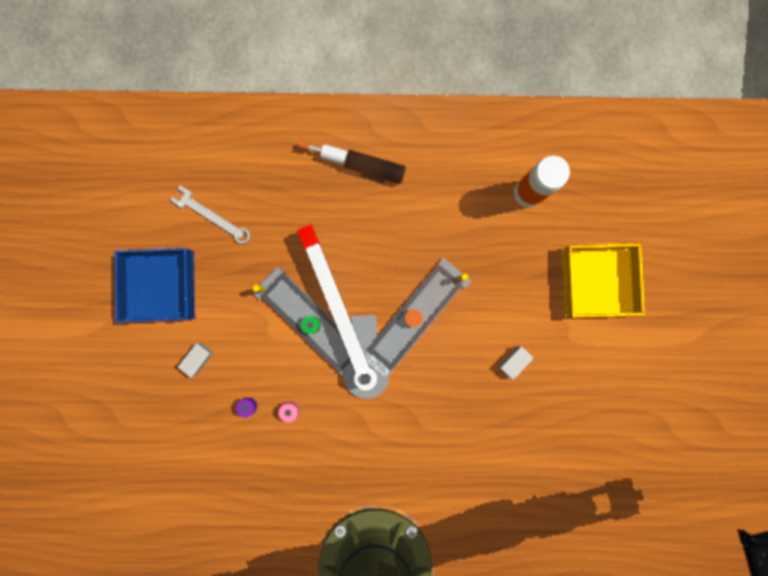

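View pics/scene0.png

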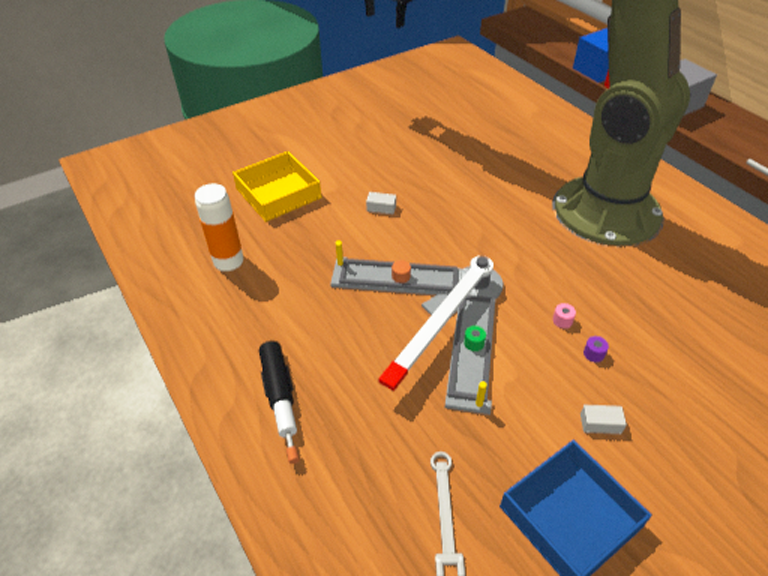

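Top view (1.5x pixels): the bar's tip is at (308,236), the hub is in the left lane at (310,325), the offcut is in the right lane at (413,318), and the two blanks are at (195,360) and (516,362). The blue tray is on the left and the yellow one on the right. The scene view agrees, and I see no third blank.

```bash
cat >> h.py <<'E'
def rgbmask(im,f): 
    a=im.astype(int); return f(a[...,0],a[...,1],a[...,2]).astype(np.uint8)
def blobs(m,mn=15,roi=None):
    n,l,s,c=cv2.connectedComponentsWithStats(m)
    return [(i,s[i,4],c[i]) for i in range(1,n) if s[i,4]>=mn]
E
python3 - <<'E'
from h import *
im=np.load('pics/top0.npy'); p=env.camera_params('top')
def show(n,f,z,mn=8):
    m=rgbmask(im,f)
    for i,a,c in blobs(m,mn): print(n,a,c.round(1),px2w(p,*c,z).round(4))
show('green',lambda r,g,b:(g>r+50)&(g>b+30)&(g>90),.038)
show('yellow',lambda r,g,b:(r>150)&(g>130)&(b<90),.066)
show('red',lambda r,g,b:(r>140)&(g<50)&(b<50),.059)
show('off',lambda r,g,b:(r>180)&(g<115)&(g>60)&(b<75)&(b>40),.038,30)
show('blue',lambda r,g,b:(b>r+50)&(b>80)&(g>r+10),.045,50)
m=rgbmask(im,lambda r,g,b:(np.minimum(np.minimum(r,g),b)>140))
n,l,s,c=cv2.connectedComponentsWithStats(m)
for i in range(1,n):
    if s[i,4]>30 and s[i,1]>100:
        ys,xs=np.where(l==i); r=cv2.minAreaRect(np.c_[xs,ys].astype(np.float32))
        print('white',s[i,4],c[i].round(1),px2w(p,*c[i],.028).round(4),r)
        q=np.array([px2w(p,*k,.028)[:2] for k in cv2.boxPoints(r)]); print(q.round(3).tolist())
print('pivot',px2w(p,364.5/1.5,378.5/1.5,.068).round(4))
E
```

```text
green 119 [206.7 216.2] [0.4753 0.1325 0.038 ]
yellow 9 [214.  62.] [0.9236 0.1168 0.066 ]
yellow 9 [244.  63.] [0.9219 0.0295 0.066 ]
yellow 16 [267.5  63. ] [ 0.9229 -0.0389  0.066 ]
yellow 8 [432.1  94.4] [ 0.8371 -0.5169  0.066 ]
yellow 102 [339.4 106.2] [ 0.7987 -0.2484  0.066 ]
yellow 49 [386.2 109.7] [ 0.7902 -0.3836  0.066 ]
yellow 10 [184.5 107.1] [0.7896 0.1994 0.066 ]
yellow 9 [193.4 107.6] [0.7886 0.1735 0.066 ]
yellow 32 [282.6 137.1] [ 0.706 -0.085  0.066]
yellow 22 [476.  140.4] [ 0.7044 -0.6418  0.066 ]
yellow 1745 [399.6 187. ] [ 0.5668 -0.4213  0.066 ]
yellow 23 [309.7 183.9] [ 0.5721 -0.1639  0.066 ]
yellow 33 [171.2 191.4] [0.5451 0.2317 0.066 ]
yellow 56 [146.2 209.9] [0.4913 0.3015 0.066 ]
yellow 195 [186.2 219.2] [0.4665 0.1869 0.066 ]
yellow 205 [336.9 211.9] [ 0.4932 -0.2422  0.066 ]
yellow 988 [416.6 223.4] [ 0.4637 -0.4691  0.066 ]
yellow 10 [ 55.8 216.3] [0.4695 0.5583 0.066 ]
yellow 112 [319.  218.4] [ 0.474  -0.1911  0.066 ]
yellow 18 [312.7 227.7] [ 0.4475 -0.1733  0.066 ]
yellow 18 [190.8 241.4] [0.4037 0.1724 0.066 ]
yellow 12 [202.8 241.3] [0.4045 0.
[... 6127 characters left out ...]
3828), (11.200000762939453, 20.400001525878906), 36.869895935058594)
[[0.389, 0.391], [0.437, 0.357], [0.418, 0.33], [0.37, 0.364]]
white 227 [344.4 241.4] [ 0.4067 -0.2727  0.028 ] ((344.5, 241.5), (11.31370735168457, 19.79899024963379), 45.0)
[[0.397, -0.241], [0.439, -0.282], [0.416, -0.305], [0.374, -0.264]]
white 60 [192.2 275.1] [0.3024 0.1727 0.028 ] ((192.00003051757812, 275.0000305175781), (9.838699340820312, 9.838699340820312), 63.43495178222656)
[[0.309, 0.193], [0.322, 0.167], [0.297, 0.154], [0.284, 0.179]]
white 38 [226.4 353.9] [0.0778 0.0685 0.028 ] ((226.0, 354.0), (6.0, 6.0), 90.0)
[[0.086, 0.078], [0.086, 0.061], [0.069, 0.061], [0.069, 0.078]]
pivot [0.3753 0.0237 0.068 ]
```

Fixture estimate: pivot at (0.375, 0.024) with a yaw of about 3.7°. The left lane points at 46.7° and the right lane at -39.2°. Hub and post distances check out (148 and 267-271 mm against 150 and 271). Next I'll write a small planner that prints rows.

```bash
cat >> h.py <<'E'
import json,sys
PIV=np.array([.375,.0237]); FY=3.75
def lanept(side,x,y=0,ext=0):
    a=np.radians(FY+side*np.degrees(.75)); return PIV+x*np.array([np.cos(a),np.sin(a)])+y*np.array([-np.sin(a),np.cos(a)])
def lyaw(side): return FY+side*np.degrees(.75)
def plan(wps,grip,v=.040,w=7.0,start=None):
    """wps: list of (x,y,z,yaw); prints calls of rows for tool-down moves"""
    o=env.get_obs(); P=np.array(o['tool_pos']); R=Rn.from_euler('xyz',o['tool_rot'],degrees=True)
    if start is not None: P=np.array(start[:3]);R=Rn.from_euler('xyz',[180,0,start[3]],degrees=True)
    rows=[]
    for x,y,z,yaw in wps:
        T=np.array([x,y,z]); RT=Rn.from_euler('xyz',[180,0,yaw],degrees=True)
        rv=(R.inv()*RT).as_rotvec(degrees=True)
        n=int(max(1,np.ceil(np.linalg.norm(T-P)/v-.02),np.ceil(np.linalg.norm(rv)/w-.02)))
        for k in range(n):
            d=(R.inv().apply(T-P)/(n-k)).round(4); r=((R.inv()*RT).as_rotvec(degrees=True)/(n-k)).round(1)+0.
            rows.append({"grip":grip,"dp":(d+0.).tolist(),"rotation":r.tolist()})
            P=P+R.apply(d); R=R*Rn.from_rotvec(r,degrees=True)
    for i in range(0,len(rows),8): print(json.dumps(rows[i:i+8]).replace(' ',''))
E
python3 - <<'E'
from h import *
plan([(.54,-.05,.30,30)],1)
E
```

```text
[{"grip":1,"dp":[-0.0258,-0.0283,-0.0043],"rotation":[0.0,0.0,-5.9]},{"grip":1,"dp":[-0.0228,-0.0308,-0.0043],"rotation":[0.0,0.0,-5.9]},{"grip":1,"dp":[-0.0195,-0.033,-0.0043],"rotation":[0.0,0.0,-5.9]},{"grip":1,"dp":[-0.016,-0.0349,-0.0043],"rotation":[0.0,0.0,-5.8]},{"grip":1,"dp":[-0.0124,-0.0363,-0.0043],"rotation":[0.0,0.0,-5.9]},{"grip":1,"dp":[-0.0086,-0.0374,-0.0043],"rotation":[0.0,0.0,-5.8]},{"grip":1,"dp":[-0.0048,-0.0381,-0.0043],"rotation":[0.0,0.0,-5.9]},{"grip":1,"dp":[-0.0008,-0.0383,-0.0043],"rotation":[0.0,0.0,-5.8]}]
[{"grip":1,"dp":[0.003,-0.0382,-0.0043],"rotation":[0.0,0.0,-5.9]},{"grip":1,"dp":[0.0069,-0.0377,-0.0043],"rotation":[0.0,0.0,-5.8]},{"grip":1,"dp":[0.0107,-0.0368,-0.0043],"rotation":[0.0,0.0,-5.9]},{"grip":1,"dp":[0.0145,-0.0355,-0.0043],"rotation":[0.0,0.0,-5.8]},{"grip":1,"dp":[0.018,-0.0339,-0.0043],"rotation":[0.0,0.0,-5.9]},{"grip":1,"dp":[0.0214,-0.0319,-0.0044],"rotation":[0.0,0.0,-5.8]},{"grip":1,"dp":[0.0245,-0.0295,-0.0043],"rotation":[0.0,0.0,-5.9]},{"grip":1,"dp":[0.0273,-0.0269,-0.0044],"rotation":[0.0,0.0,-5.8]}]
[{"grip":1,"dp":[0.0299,-0.024,-0.0043],"rotation":[0.0,0.0,-5.9]},{"grip":1,"dp":[0.0323,-0.0207,-0.0044],"rotation":[-0.1,0.0,-5.8]}]
```

```bash
cat >> h.py <<'E'
def leg(*wps):
    """each wp (x,y,z,yaw or None): turn first (count x deg), then straight (count x dp)"""
    o=env.get_obs(); P=np.array(o['tool_pos']); R=Rn.from_euler('xyz',o['tool_rot'],degrees=True)
    print('t',round(o['time_s'],2),'pos',P.round(4),'rot',o['tool_rot'].round(1),'F',o['force'].round(1),'w',round(o['grip_width'],4))
    for x,y,z,yaw in wps:
        if yaw is not None:
            RT=Rn.from_euler('xyz',[180,0,yaw],degrees=True); rv=(R.inv()*RT).as_rotvec(degrees=True)
            n=int(np.ceil(np.linalg.norm(rv)/7.1)) or 1; print(' turn',n,'x',(rv/n).round(2)); R=RT
        d=R.inv().apply(np.array([x,y,z])-P); n=int(np.ceil(np.linalg.norm(d)/.041)) or 1
        print(' move',n,'x',(d/n).round(4)); P=np.array([x,y,z])
E
python3 - <<'E'
from h import *
leg((.54,-.05,.30,None),(.54,-.05,.30,46.7))
E
```

```text
t 0.1 pos [ 0.1636 -0.6286  0.2216] rot [ 1.80e+02  1.00e-01 -7.54e+01] F [ 1.4 -0.5 -0. ] w 0.0869
 move 17 x [-0.0274 -0.03   -0.0046]
 turn 18 x [-0.01  0.   -6.78]
 move 1 x [0. 0. 0.]
```

Request:
carry_out([
  {"grip": 1, "dp": [-0.026, -0.028, -0.004], "rotation": [0, 0, -5.9]},
  {"grip": 1, "dp": [-0.023, -0.031, -0.004], "rotation": [0, 0, -5.9]},
  {"grip": 1, "dp": [-0.0195, -0.033, -0.004], "rotation": [0, 0, -5.9]},
  {"grip": 1, "dp": [-0.016, -0.035, -0.004], "rotation": [0, 0, -5.9]},
  {"grip": 1, "dp": [-0.0125, -0.036, -0.004], "rotation": [0, 0, -5.9]},
  {"grip": 1, "dp": [-0.0085, -0.037, -0.004], "rotation": [0, 0, -5.9]},
  {"grip": 1, "dp": [-0.005, -0.038, -0.004], "rotation": [0, 0, -5.9]},
  {"grip": 1, "dp": [-0.001, -0.038, -0.004], "rotation": [0, 0, -5.9]},
])

```text
time_s: 0.77
tool_pos: [0.3229, -0.3648, 0.2463]
tool_rot: [-179.9, 0.8, -27.2]
force: [0.5, -1.0, 0.7]
grip_width: 0.0417
```

Request:
carry_out([
  {"grip": 1, "dp": [0.003, -0.038, -0.004], "rotation": [0, 0, -5.9]},
  {"grip": 1, "dp": [0.007, -0.0375, -0.004], "rotation": [0, 0, -5.9]},
  {"grip": 1, "dp": [0.011, -0.037, -0.004], "rotation": [0, 0, -5.9]},
  {"grip": 1, "dp": [0.0145, -0.0355, -0.004], "rotation": [0, 0, -5.9]},
  {"grip": 1, "dp": [0.018, -0.034, -0.004], "rotation": [0, 0, -5.9]},
  {"grip": 1, "dp": [0.0215, -0.032, -0.004], "rotation": [0, 0, -5.9]},
  {"grip": 1, "dp": [0.0245, -0.0295, -0.004], "rotation": [0, 0, -5.9]},
  {"grip": 1, "dp": [0.027, -0.027, -0.004], "rotation": [0, 0, -5.9]},
])

```text
time_s: 1.43
tool_pos: [0.4821, -0.0855, 0.2783]
tool_rot: [-179.4, 0.6, 22.4]
force: [0.9, -0.8, -0.5]
grip_width: 0.0008
```

```bash
python3 - <<'E'
from h import *
leg((.669,.10,.12,46.7),(.669,.10,.042,None))
im,p=snap('wrist','w0',scale=1.5)
print('cam',(-np.array(p['R']).T@p['t']).round(3),p['fx'])
E
```

```text
t 1.43 pos [ 0.4821 -0.0855  0.2783] rot [-179.4    0.6   22.4] F [ 0.9 -0.8 -0.5] w 0.0008
 turn 4 x [-0.18  0.11 -6.08]
 move 8 x [0.0329 0.0011 0.0198]
 move 2 x [ 0.    -0.     0.039]
cam [ 0.454 -0.011  0.441] 334.95209467991236
```

View pics/w0.png

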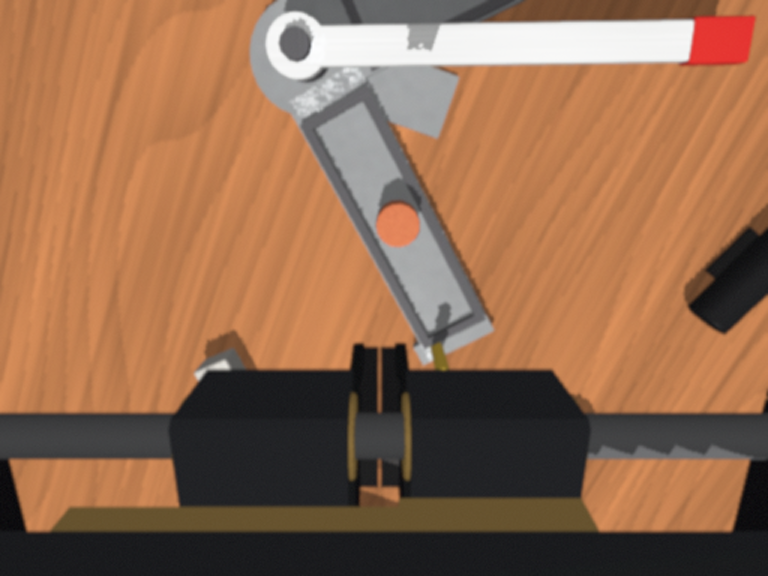

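The wrist view (1.5x) shows the pivot bolt at (296,42), the red tip centre at (722,40) and the offcut at (398,224) in the right lane. I'll refine the fixture estimate from these and then move to the bar.

```bash
python3 - <<'E'
from h import *
p=env.camera_params('wrist')
f=lambda u,v,z: px2w(p,u/1.5,v/1.5,z)[:2]
pv=f(296,42,.068); tip=f(722,40,.059); oc=f(398,224,.038)
print('pivot',pv.round(4),'tip',tip.round(4),'dist',np.linalg.norm(tip-pv),'ang',np.degrees(np.arctan2(*(tip-pv)[::-1])))
print('off',oc.round(4),np.linalg.norm(oc-pv),np.degrees(np.arctan2(*(oc-pv)[::-1])))
a=f(302,122,.016);b=f(418,345,.016);c=f(378,88,.016);d=f(494,318,.016)
for q in (b-a,d-c): print('edge',np.degrees(np.arctan2(q[1],q[0])),np.linalg.norm(q))
E
```

```text
pivot [0.3772 0.0341] tip [0.6463 0.1528] dist 0.29410830853002246 ang 23.81348923585928
off [ 0.494  -0.0559] 0.14740316118620322 -37.62797534207367
edge -39.9134627160595 0.21674423122831074
edge -38.350029581183556 0.21913840229746448
```

Request:
carry_out([
  {"grip": 1, "dp": [0, 0, 0], "rotation": [0, 0, -6.1]},
  {"grip": 1, "dp": [0, 0, 0], "rotation": [0, 0, -6.1]},
  {"grip": 1, "dp": [0, 0, 0], "rotation": [0, 0, -6.1]},
  {"grip": 1, "dp": [0, 0, 0], "rotation": [0, 0, -6.1]},
])

```text
time_s: 1.82
tool_pos: [0.4869, -0.0685, 0.2788]
tool_rot: [-179.1, -0.2, 49.3]
force: [-0.2, -0.1, -0.4]
grip_width: 0.0005
```

Request:
carry_out([
  {"grip": 1, "dp": [0.033, 0.001, 0.02], "rotation": [0, 0, 0]},
  {"grip": 1, "dp": [0.033, 0.001, 0.02], "rotation": [0, 0, 0]},
  {"grip": 1, "dp": [0.033, 0.001, 0.02], "rotation": [0, 0, 0]},
  {"grip": 1, "dp": [0.033, 0.001, 0.02], "rotation": [0, 0, 0]},
  {"grip": 1, "dp": [0.033, 0.001, 0.02], "rotation": [0, 0, 0]},
  {"grip": 1, "dp": [0.033, 0.001, 0.02], "rotation": [0, 0, 0]},
  {"grip": 1, "dp": [0.033, 0.001, 0.02], "rotation": [0, 0, 0]},
  {"grip": 1, "dp": [0.033, 0.001, 0.02], "rotation": [0, 0, 0]},
])

```text
time_s: 2.48
tool_pos: [0.6716, 0.1195, 0.1138]
tool_rot: [-179.8, 0.2, 48.2]
force: [-0.0, -0.9, 1.1]
grip_width: 0.0004
```

```bash
python3 - <<'E'
from h import *
leg((.669,.10,.042,46.7))
E
```

```text
t 2.48 pos [0.6716 0.1195 0.1138] rot [-179.8    0.2   48.2] F [-0.  -0.9  1.1] w 0.0004
 turn 1 x [-0.22  0.19  1.55]
 move 2 x [-0.008   0.0058  0.0359]
```

Request:
carry_out([
  {"grip": 1, "dp": [-0.016, 0.0116, 0.0], "rotation": [0, 0, 0]},
  {"grip": 1, "dp": [0, 0, 0.036], "rotation": [0, 0, 0]},
  {"grip": 1, "dp": [0, 0, 0.036], "rotation": [0, 0, 0]},
  {"grip": 1, "dp": [0, 0, 0], "rotation": [0, 0, 0]},
])

```text
time_s: 2.82
tool_pos: [0.666, 0.1112, 0.0305]
tool_rot: [-178.7, 0.4, 49.0]
force: [-1.3, -2.3, -1.1]
grip_width: 0.0004
```

```bash
python3 - <<'E'
from h import *
leg((.655,.155,.042,None),(.63,.195,.042,None),(.604,.222,.042,None))
im,p=snap('wrist','w1')
red=rgbmask(im,lambda r,g,b:(r>140)&(g<60)&(b<60))
for i,a,c in blobs(red,60): print('red',a,c,px2w(p,*c,.059))
m=rgbmask(im,lambda r,g,b:(g>r+50)&(g>b+30)&(g>90))
for i,a,c in blobs(m,60): print('green',a,c,px2w(p,*c,.038))
E
```

```text
t 2.82 pos [0.666  0.1112 0.0305] rot [-178.7    0.4   49. ] F [-1.3 -2.3 -1.1] w 0.0004
 move 2 x [ 0.0129 -0.0187 -0.0054]
 move 2 x [ 0.0069 -0.0225  0.0005]
 move 1 x [ 0.0033 -0.0373  0.0008]
red 6233 [264.60837478 196.80218193] [0.64227247 0.13996224 0.059     ]
```

Request:
carry_out([
  {"grip": 1, "dp": [0.012, -0.019, -0.008], "rotation": [0, 0, 0]},
  {"grip": 1, "dp": [0.012, -0.019, 0], "rotation": [0, 0, 0]},
  {"grip": 1, "dp": [0.007, -0.0225, 0], "rotation": [0, 0, 0]},
  {"grip": 1, "dp": [0.007, -0.0225, 0], "rotation": [0, 0, 0]},
  {"grip": 1, "dp": [0.002, -0.015, 0], "rotation": [0, 0, 0]},
  {"grip": 1, "dp": [0.002, -0.01, 0], "rotation": [0, 0, 0]},
])

```text
time_s: 3.37
tool_pos: [0.6208, 0.2075, 0.0539]
tool_rot: [-179.6, 0.1, 48.1]
force: [0.7, -1.2, -1.3]
grip_width: 0.0009
```

```bash
python3 - <<'E'
from h import *
leg((.599,.225,.042,None))
E
```

```text
t 3.37 pos [0.6208 0.2075 0.0539] rot [-1.796e+02  1.000e-01  4.810e+01] F [ 0.7 -1.2 -1.3] w 0.0009
 move 1 x [-0.0015 -0.0279  0.0121]
```

Request:
carry_out([
  {"grip": 1, "dp": [0, 0, 0.012], "rotation": [0, 0, 0]},
  {"grip": 1, "dp": [0, -0.01, 0], "rotation": [0, 0, 0]},
  {"grip": 1, "dp": [0, -0.01, 0], "rotation": [0, 0, 0]},
  {"grip": 1, "dp": [0, -0.006, 0], "rotation": [0, 0, 0]},
])

```text
time_s: 3.7
tool_pos: [0.6037, 0.2253, 0.0454]
tool_rot: [-179.9, -0.3, 48.0]
force: [1.1, -0.1, -0.7]
grip_width: 0.0006
```

Request:
carry_out([
  {"grip": 1, "dp": [0, -0.006, 0], "rotation": [0, 0, 0]},
  {"grip": 1, "dp": [0, -0.006, 0], "rotation": [0, 0, 0]},
])

```text
time_s: 3.87
tool_pos: [0.6002, 0.2283, 0.0458]
tool_rot: [179.4, -0.4, 47.8]
force: [15.6, -7.7, -6.1]
grip_width: 0.0005
```

```bash
python3 - <<'E'
from h import *
leg((.599,.225,.042,None))
im,p=snap('top','t1',crop=(120,120,340,280),scale=3)
red=rgbmask(im,lambda r,g,b:(r>140)&(g<60)&(b<60))
for i,a,c in blobs(red,10):
    q=px2w(p,*c,.059)[:2]; print('red',a,c,q,np.degrees(np.arctan2(*(q-PIV)[::-1])))
E
```

```text
t 3.87 pos [0.6002 0.2283 0.0458] rot [179.4  -0.4  47.8] F [15.6 -7.7 -6.1] w 0.0005
 move 1 x [-0.0033  0.0013  0.0038]
```

View pics/t1.png

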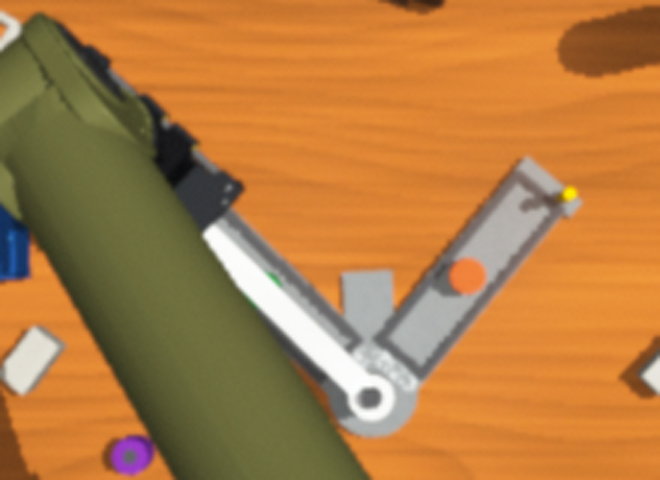

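The tip force reached 17 N with no further travel, and the bar lies over the hub's lane, so it's home on the left stop. The offcut is at (466,276) in this crop. Next I'll back off and go above it.

```bash
python3 - <<'E'
from h import *
p=env.camera_params('top'); q=px2w(p,466/3+120,276/3+120,.038); print('off',q,np.linalg.norm(q[:2]-PIV),np.degrees(np.arctan2(*(q[:2]-PIV)[::-1])))
leg((.635,.19,.046,None),(.635,.19,.13,None),(q[0]+.0,q[1],.16,50.8))
E
```

```text
off [ 0.49036857 -0.06812133  0.038     ] 0.14744851174087192 -38.51612333545068
t 3.92 pos [0.6003 0.2282 0.0458] rot [179.4  -0.4  47.8] F [10.9 -4.2 -5. ] w 0.0002
 move 2 x [-0.0025  0.0257  0.0001]
 move 3 x [ 0.0002  0.0003 -0.028 ]
 turn 1 x [ 0.62 -0.42 -3.02]
 move 8 x [-0.0364  0.0064 -0.0037]
```

Request:
carry_out([
  {"grip": 1, "dp": [0, 0.026, 0], "rotation": [0, 0, 0]},
  {"grip": 1, "dp": [0, 0.026, 0], "rotation": [0, 0, 0]},
  {"grip": 0.4, "dp": [0, 0, -0.04], "rotation": [0, 0, 0]},
  {"grip": 0.4, "dp": [0, 0, -0.04], "rotation": [0, 0, -3]},
])

```text
time_s: 4.25
tool_pos: [0.6327, 0.1881, 0.1171]
tool_rot: [-180.0, 0.5, 50.7]
force: [1.0, 1.0, 0.0]
grip_width: 0.0072
```

Request:
carry_out([
  {"grip": 0.4, "dp": [-0.036, 0.006, -0.004], "rotation": [0, 0, 0]},
  {"grip": 0.4, "dp": [-0.036, 0.006, -0.004], "rotation": [0, 0, 0]},
  {"grip": 0.4, "dp": [-0.036, 0.006, -0.004], "rotation": [0, 0, 0]},
  {"grip": 0.4, "dp": [-0.036, 0.006, -0.004], "rotation": [0, 0, 0]},
  {"grip": 0.4, "dp": [-0.036, 0.006, -0.004], "rotation": [0, 0, 0]},
  {"grip": 0.4, "dp": [-0.036, 0.006, -0.004], "rotation": [0, 0, 0]},
  {"grip": 0.4, "dp": [-0.036, 0.006, -0.004], "rotation": [0, 0, 0]},
  {"grip": 0.4, "dp": [0, 0, 0], "rotation": [0, 0, 0]},
])

```text
time_s: 4.92
tool_pos: [0.5013, -0.0365, 0.1521]
tool_rot: [-179.8, -0.0, 50.9]
force: [0.9, -0.7, -0.8]
grip_width: 0.0509
```

Request:
carry_out([
  {"grip": 0.4, "dp": [0, 0, 0], "rotation": [0, 0, 0]},
])

```text
time_s: 5.0
tool_pos: [0.5004, -0.038, 0.1523]
tool_rot: [-179.8, -0.0, 50.6]
force: [0.2, 0.7, 0.1]
grip_width: 0.0518
```

```bash
python3 - <<'E'
from h import *
q=lanept(-1,.1475); leg((q[0],q[1],.16,50.8),(q[0],q[1],.02,None))
im,p=snap('wrist','w2',scale=1.5)
m=rgbmask(im,lambda r,g,b:(r>180)&(g>70)&(g<130)&(b<90)&(r-g>100))
for i,a,c in blobs(m,300): print(a,c,px2w(p,*c,.038))
E
```

```text
t 5.0 pos [ 0.5004 -0.038   0.1523] rot [-179.8   -0.    50.6] F [0.2 0.7 0.1] w 0.0518
 turn 1 x [-0.18 -0.   -0.18]
 move 1 x [-0.0315  0.0114 -0.0077]
 move 4 x [ 0.    -0.     0.035]
```

View pics/w2.png

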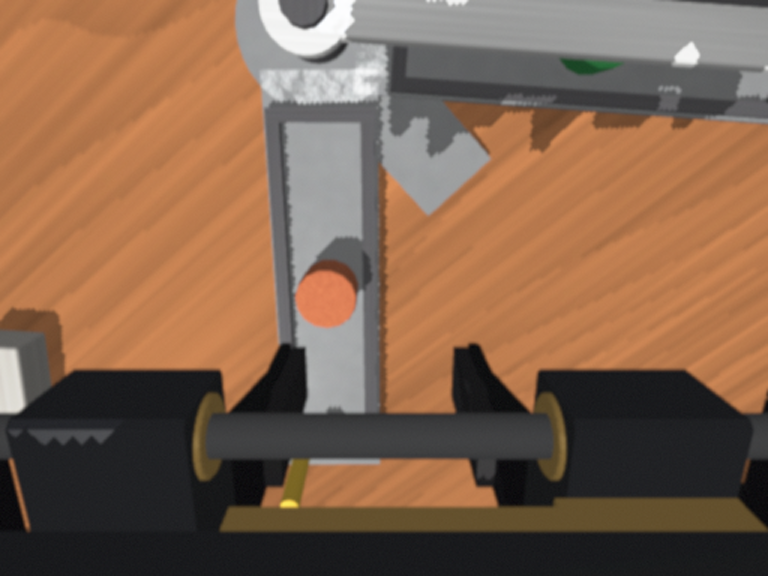

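The wrist view shows the offcut at (326,298), the lane floor edges running from (285,122) to (303,410) and from (362,122) to (380,410), and the pivot at (303,8). The green hub shows under the bar.

```bash
python3 - <<'E'
from h import *
p=env.camera_params('wrist')
f=lambda u,v,z: px2w(p,u/1.5,v/1.5,z)[:2]
pv=f(303,8,.068); oc=f(326,298,.038)
print('pivot',pv.round(4)); r=oc-pv; print('off',oc.round(4),np.linalg.norm(r),np.degrees(np.arctan2(r[1],r[0])))
L=[f(285,122,.01),f(362,122,.01)]; print('inner start',[np.linalg.norm(a-pv).round(4) for a in L],'width',np.linalg.norm(L[0]-L[1]))
for a,b in(((267,110),(280,345)),((385,110),(381,400))):
  q=f(*b,.016)-f(*a,.016); print('edge',np.degrees(np.arctan2(q[1],q[0])),f(*a,.016),f(*b,.016))
w=f(326,298,.038); leg((w[0],w[1],.16,50.8),(w[0],w[1],.022,None))
E
```

```text
pivot [0.3765 0.0213]
off [ 0.4888 -0.0675] 0.14316656253906074 -38.326009778465796
inner start [np.float64(0.0504), np.float64(0.0516)] width 0.04424861801091983
edge -39.7282738874205 [ 0.38848891 -0.02666455] [ 0.49791546 -0.11760347]
edge -40.03135988209086 [0.43040195 0.02436687] [ 0.5696063  -0.09256935]
t 5.05 pos [ 0.5003 -0.0386  0.1521] rot [-1.798e+02  1.000e-01  5.060e+01] F [-0.6 -1.7  0.4] w 0.0515
 turn 1 x [-0.18  0.07 -0.17]
 move 1 x [-0.0297  0.0094 -0.0079]
 move 4 x [ 0.     -0.      0.0345]
```

```bash
sed -i 's/^PIV=.*/PIV=np.array([.3763,.0232]); FY=3.4/' h.py
```

Request:
carry_out([
  {"grip": 0.35, "dp": [-0.03, 0.0095, 0], "rotation": [0, 0, 0]},
  {"grip": 0.35, "dp": [0, 0, 0.035], "rotation": [0, 0, 0]},
  {"grip": 0.35, "dp": [0, 0, 0.035], "rotation": [0, 0, 0]},
  {"grip": 0.35, "dp": [0, 0, 0.03], "rotation": [0, 0, 0]},
])

```text
time_s: 5.38
tool_pos: [0.4972, -0.0652, 0.0567]
tool_rot: [179.3, -0.4, 50.9]
force: [0.1, -0.6, 0.1]
grip_width: 0.0567
```

```bash
python3 - <<'E'
from h import *
leg((.4888,-.0675,.022,None))
E
```

```text
t 5.38 pos [ 0.4972 -0.0652  0.0567] rot [179.3  -0.4  50.9] F [ 0.1 -0.6  0.1] w 0.0567
 move 1 x [-0.0073 -0.0055  0.0346]
```

Request:
carry_out([
  {"grip": 0.35, "dp": [-0.007, -0.0055, 0], "rotation": [0, 0, 0]},
  {"grip": 0.35, "dp": [0, 0, 0.02], "rotation": [0, 0, 0]},
  {"grip": 0.35, "dp": [0, 0, 0.012], "rotation": [0, 0, 0]},
  {"grip": 0.35, "dp": [0, 0, 0], "rotation": [0, 0, 0]},
])

```text
time_s: 5.72
tool_pos: [0.4846, -0.06, 0.0187]
tool_rot: [-179.9, -0.4, 51.4]
force: [0.0, 0.1, -0.1]
grip_width: 0.0566
```

Request:
carry_out([
  {"grip": 0.8, "dp": [0, 0, 0], "rotation": [0, 0, 0]},
  {"grip": 0.8, "dp": [0, 0, 0], "rotation": [0, 0, 0]},
  {"grip": 0.8, "dp": [0, 0, 0], "rotation": [0, 0, 0]},
  {"grip": 0.8, "dp": [0, 0, 0], "rotation": [0, 0, 0]},
], force=35)

```text
time_s: 6.05
tool_pos: [0.4857, -0.0601, 0.0224]
tool_rot: [180.0, -0.2, 51.6]
force: [-6.6, -6.9, 1.8]
grip_width: 0.0374
```

```bash
python3 - <<'E'
from h import *
leg((.489,-.067,.15,None),(.545,.437,.15,None),(.545,.437,.06,None))
E
```

```text
t 6.05 pos [ 0.4857 -0.0601  0.0224] rot [180.   -0.2  51.6] F [-6.6 -6.9  1.8] w 0.0374
 move 4 x [-0.0007  0.0017 -0.0319]
 move 13 x [ 0.0331 -0.0207  0.0001]
 move 3 x [-0.0001 -0.      0.03  ]
```

Request:
carry_out([
  {"grip": 1, "dp": [0, 0, 0], "rotation": [0, 0, 0]},
  {"grip": 1, "dp": [0, 0, 0], "rotation": [0, 0, 0]},
  {"grip": 1, "dp": [0, 0, -0.035], "rotation": [0, 0, 0]},
  {"grip": 1, "dp": [0, 0, -0.035], "rotation": [0, 0, 0]},
  {"grip": 1, "dp": [0, 0, -0.035], "rotation": [0, 0, 0]},
  {"grip": 1, "dp": [0, 0, -0.03], "rotation": [0, 0, 0]},
  {"grip": 1, "dp": [0, 0, 0], "rotation": [0, 0, 0]},
])

```text
time_s: 6.63
tool_pos: [0.4843, -0.0592, 0.1631]
tool_rot: [-179.9, -0.3, 51.7]
force: [0.9, -0.4, -2.6]
grip_width: 0.0348
```

Request:
carry_out([
  {"grip": 1, "dp": [0.033, -0.021, 0], "rotation": [0, 0, 0]},
  {"grip": 1, "dp": [0.033, -0.021, 0], "rotation": [0, 0, 0]},
  {"grip": 1, "dp": [0.033, -0.021, 0], "rotation": [0, 0, 0]},
  {"grip": 1, "dp": [0.033, -0.021, 0], "rotation": [0, 0, 0]},
  {"grip": 1, "dp": [0.033, -0.021, 0], "rotation": [0, 0, 0]},
  {"grip": 1, "dp": [0.033, -0.021, 0], "rotation": [0, 0, 0]},
  {"grip": 1, "dp": [0.033, -0.021, 0], "rotation": [0, 0, 0]},
  {"grip": 1, "dp": [0.033, -0.021, 0], "rotation": [0, 0, 0]},
])

```text
time_s: 7.3
tool_pos: [0.5239, 0.2517, 0.1643]
tool_rot: [179.3, -0.4, 50.2]
force: [1.2, 0.7, -2.0]
grip_width: 0.0347
```

```bash
python3 - <<'E'
from h import *
leg((.545,.437,.13,None),(.545,.437,.06,None))
E
```

```text
t 7.3 pos [0.5239 0.2517 0.1643] rot [179.3  -0.4  50.2] F [ 1.2  0.7 -2. ] w 0.0347
 move 5 x [ 0.0311 -0.0206  0.0069]
 move 2 x [-0.0003 -0.0004  0.035 ]
```

Request:
carry_out([
  {"grip": 1, "dp": [0.031, -0.0205, 0], "rotation": [0, 0, 0]},
  {"grip": 1, "dp": [0.031, -0.0205, 0], "rotation": [0, 0, 0]},
  {"grip": 1, "dp": [0.031, -0.0205, 0], "rotation": [0, 0, 0]},
  {"grip": 1, "dp": [0.031, -0.0205, 0], "rotation": [0, 0, 0]},
  {"grip": 1, "dp": [0.025, -0.017, 0], "rotation": [0, 0, 0]},
  {"grip": 1, "dp": [0, 0, 0.03], "rotation": [0, 0, 0]},
  {"grip": 1, "dp": [0, 0, 0.03], "rotation": [0, 0, 0]},
  {"grip": 1, "dp": [0, 0, 0], "rotation": [0, 0, 0]},
])

```text
time_s: 7.97
tool_pos: [0.5361, 0.4565, 0.0957]
tool_rot: [-179.7, -0.8, 51.0]
force: [-0.7, -1.6, -3.6]
grip_width: 0.035
```

```bash
python3 - <<'E'
from h import *
leg((.545,.437,.024,None))
E
```

```text
t 7.97 pos [0.5361 0.4565 0.0957] rot [-179.7   -0.8   51. ] F [-0.7 -1.6 -3.6] w 0.035
 move 2 x [-0.0053  0.0098  0.0357]
```

Request:
carry_out([
  {"grip": 1, "dp": [-0.008, 0.018, 0], "rotation": [0, 0, 0]},
  {"grip": 1, "dp": [0, 0, 0.03], "rotation": [0, 0, 0]},
  {"grip": 1, "dp": [0, 0, 0.025], "rotation": [0, 0, 0]},
  {"grip": 1, "dp": [0, 0, 0.01], "rotation": [0, 0, 0]},
  {"grip": 1, "dp": [0, 0, 0], "rotation": [0, 0, 0]},
])

```text
time_s: 8.38
tool_pos: [0.5449, 0.4402, 0.0295]
tool_rot: [-179.6, -0.8, 51.0]
force: [-0.1, -0.9, -2.9]
grip_width: 0.0348
```

Request:
carry_out([
  {"grip": 0.3, "dp": [0, 0, 0], "rotation": [0, 0, 0]},
  {"grip": 0.3, "dp": [0, 0, 0], "rotation": [0, 0, 0]},
  {"grip": 0.3, "dp": [0, 0, 0], "rotation": [0, 0, 0]},
  {"grip": 0.3, "dp": [0, 0, -0.04], "rotation": [0, 0, 0]},
  {"grip": 0.3, "dp": [0, 0, -0.04], "rotation": [0, 0, 0]},
  {"grip": 0.3, "dp": [0, 0, -0.04], "rotation": [0, 0, 0]},
  {"grip": 0.3, "dp": [0, 0, 0], "rotation": [0, 0, 0]},
  {"grip": 0.3, "dp": [0, 0, 0], "rotation": [0, 0, 0]},
])

```text
time_s: 9.05
tool_pos: [0.5469, 0.442, 0.1666]
tool_rot: [-179.7, -1.6, 51.0]
force: [-0.2, -0.5, -0.3]
grip_width: 0.0606
```

```bash
python3 - <<'E'
from h import *
q=(.403,.3605)  # left blank
leg((q[0]+.03,q[1],.16,0))
im,p=snap('wrist','w3',scale=1.5)
m=rgbmask(im,lambda r,g,b:(np.minimum(np.minimum(r,g),b)>120)&(abs(r-b)<50))
n,l,s,c=cv2.connectedComponentsWithStats(m)
for i in range(1,n):
    if s[i,4]>200: print(s[i],c[i].round(1),px2w(p,*c[i],.028).round(4))
E
```

```text
t 9.05 pos [0.5469 0.442  0.1666] rot [-179.7   -1.6   51. ] F [-0.2 -0.5 -0.3] w 0.0606
 turn 8 x [-0.13 -0.17  6.37]
 move 4 x [-0.0285  0.0204  0.0017]
[  43   73   53   73 2810] [ 69.5 108.4] [0.3998 0.365  0.028 ]
[ 182  305  156   34 2073] [259.5 322.3] [0.675  0.3539 0.028 ]
```

View pics/w3.png

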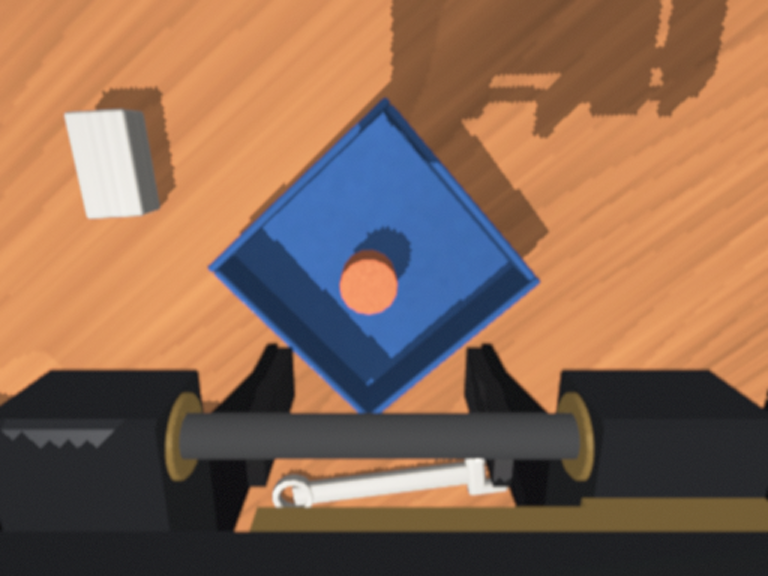

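The offcut is in the blue tray at (368,286). The blank's top corners are at (66,114), (126,110), (143,214) and (88,218).

```bash
cat >> h.py <<'E'
def blank(corners,p,z=.028,s=1.5):
    W=np.array([px2w(p,u/s,v/s,z)[:2] for u,v in corners]); c=W.mean(0)
    L=((W[2]-W[1])+(W[3]-W[0]))/2; S=((W[1]-W[0])+(W[2]-W[3]))/2
    print('blank c',c.round(4),'len',np.linalg.norm(L).round(4),np.linalg.norm(S).round(4),'long',np.degrees(np.arctan2(L[1],L[0])).round(1),'short',np.degrees(np.arctan2(S[1],S[0])).round(1)); return c
E
python3 - <<'E'
from h import *
p=env.camera_params('wrist')
c=blank([(66,114),(126,110),(143,214),(88,218)],p)
leg((c[0],c[1],.12,60),(c[0],c[1],.012,None))
E
```

```text
blank c [0.4021 0.3656] len 0.0582 0.0329 long -37.0 short 54.8
t 9.1 pos [0.5474 0.4431 0.168 ] rot [-179.7   -1.8   51. ] F [-0.4  0.5  1.4] w 0.061
 turn 2 x [-0.08 -0.9  -4.5 ]
 move 5 x [-0.028  -0.0174  0.0096]
 move 3 x [ 0.    -0.     0.036]
```

Request:
carry_out([
  {"grip": 0.3, "dp": [-0.028, -0.017, 0.0], "rotation": [0, 1.8, -2.5]},
  {"grip": 0.3, "dp": [-0.028, -0.017, 0.012], "rotation": [0, 0, 0]},
  {"grip": 0.3, "dp": [-0.028, -0.017, 0.012], "rotation": [0, 0, 0]},
  {"grip": 0.3, "dp": [-0.028, -0.017, 0.012], "rotation": [0, 0, 0]},
  {"grip": 0.3, "dp": [-0.028, -0.017, 0.012], "rotation": [0, 0, 0]},
  {"grip": 0.3, "dp": [0, 0, 0], "rotation": [0, 0, 0]},
  {"grip": 0.3, "dp": [0, 0, 0], "rotation": [0, 0, 0]},
])

```text
time_s: 9.68
tool_pos: [0.3889, 0.3832, 0.1042]
tool_rot: [-179.6, -3.5, 53.6]
force: [0.7, 0.4, 0.1]
grip_width: 0.0611
```

```bash
python3 - <<'E'
from h import *
leg((.4025,.3645,.06,53.5),(.4025,.3645,.012,None))
E
```

```text
t 9.68 pos [0.3889 0.3832 0.1042] rot [-179.6   -3.5   53.6] F [0.7 0.4 0.1] w 0.0611
 turn 1 x [-0.38 -3.5   0.13]
 move 2 x [-0.0035  0.011   0.0221]
 move 2 x [ 0.    -0.     0.024]
```

Request:
carry_out([
  {"grip": 0.3, "dp": [0, 0.012, 0], "rotation": [-0.4, -3.5, 0]},
  {"grip": 0.3, "dp": [-0.004, 0.01, 0.022], "rotation": [0, 0, 0]},
  {"grip": 0.3, "dp": [0, 0, 0.02], "rotation": [0, 0, 0]},
  {"grip": 0.3, "dp": [0, 0, 0], "rotation": [0, 0, 0]},
  {"grip": 0.3, "dp": [0, 0, 0], "rotation": [0, 0, 0]},
])

```text
time_s: 10.1
tool_pos: [0.4059, 0.3672, 0.062]
tool_rot: [179.8, 0.1, 53.7]
force: [-0.6, -0.0, 0.5]
grip_width: 0.0607
```

```bash
python3 - <<'E'
from h import *
leg((.4025,.3645,.012,53.5))
im,p=snap('wrist','w4',scale=1.5)
E
```

```text
t 10.1 pos [0.4059 0.3672 0.062 ] rot [1.798e+02 1.000e-01 5.370e+01] F [-0.6 -0.   0.5] w 0.0607
 turn 1 x [0.18 0.07 0.23]
 move 2 x [-0.0021 -0.0005  0.025 ]
```

View pics/w4.png

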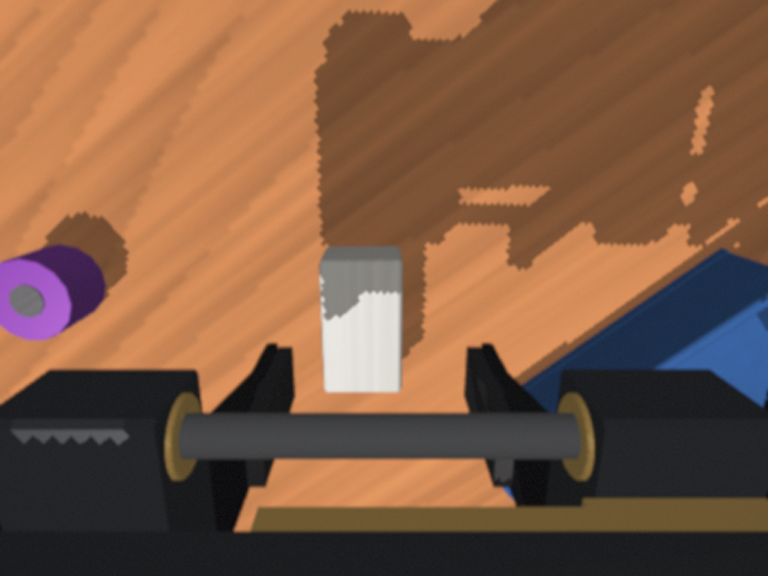

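The blank's top corners are at (320,262), (402,262), (401,392) and (324,392). It's aligned with the jaws.

```bash
python3 - <<'E'
from h import *
p=env.camera_params('wrist')
c=blank([(320,262),(402,262),(401,392),(324,392)],p)
leg((c[0],c[1],.012,None))
E
```

```text
blank c [0.4002 0.3635] len 0.0583 0.0332 long -36.3 short 53.7
t 10.15 pos [0.4058 0.3672 0.0621] rot [1.798e+02 1.000e-01 5.370e+01] F [ 0.4 -0.4  0.1] w 0.061
 move 2 x [-0.0031 -0.0012  0.025 ]
```

Request:
carry_out([
  {"grip": 0.3, "dp": [-0.006, -0.002, 0.024], "rotation": [0, 0, 0]},
  {"grip": 0.3, "dp": [0, 0, 0.022], "rotation": [0, 0, 0]},
  {"grip": 0.3, "dp": [0, 0, 0.002], "rotation": [0, 0, 0]},
  {"grip": 0.3, "dp": [0, 0, 0], "rotation": [0, 0, 0]},
], force=40)

```text
time_s: 10.48
tool_pos: [0.404, 0.3678, 0.0185]
tool_rot: [179.7, -0.4, 53.7]
force: [0.4, -0.8, 0.2]
grip_width: 0.0611
```

```bash
python3 - <<'E'
from h import *
leg((.4002,.3635,.012,53.7))
E
```

```text
t 10.48 pos [0.404  0.3678 0.0185] rot [179.7  -0.4  53.7] F [ 0.4 -0.8  0.2] w 0.0611
 turn 1 x [ 0.27 -0.45  0.02]
 move 1 x [-0.0057 -0.0006  0.0065]
```

Request:
carry_out([
  {"grip": 0.3, "dp": [-0.006, -0.0005, 0.0065], "rotation": [0, 0, 0]},
  {"grip": 0.3, "dp": [0, 0, 0], "rotation": [0, 0, 0]},
  {"grip": 0.8, "dp": [0, 0, 0], "rotation": [0, 0, 0]},
  {"grip": 0.8, "dp": [0, 0, 0], "rotation": [0, 0, 0]},
  {"grip": 0.8, "dp": [0, 0, 0], "rotation": [0, 0, 0]},
  {"grip": 1, "dp": [0, 0, 0], "rotation": [0, 0, 0]},
  {"grip": 1, "dp": [0, 0, 0], "rotation": [0, 0, 0]},
  {"grip": 1, "dp": [0, 0, 0], "rotation": [0, 0, 0]},
])

```text
time_s: 11.15
tool_pos: [0.402, 0.365, 0.0172]
tool_rot: [179.6, -0.8, 53.7]
force: [0.9, 0.7, -1.0]
grip_width: 0.0336
```

```bash
python3 - <<'E'
from h import *
o=env.get_obs()
print(o['tool_pos'],o['grip_width'],o['tool_rot'])
P=o['tool_pos']
q=lanept(-1,.205); print(q,lyaw(-1)+90)
leg((P[0],P[1],.14,None),(q[0],q[1],.14,lyaw(-1)+90))
E
```

```text
[0.40199725 0.36495937 0.01722632] 0.03359292620986709 [179.55345925  -0.76761355  53.71088275]
[ 0.53431943 -0.10739425] 50.428165365188256
t 11.15 pos [0.402  0.365  0.0172] rot [179.6  -0.8  53.7] F [ 0.9  0.7 -1. ] w 0.0336
 move 3 x [ 0.0005  0.0003 -0.0409]
 turn 1 x [ 0.42 -0.78  3.28]
 move 12 x [-0.0233  0.0336  0.    ]
```

The grasp is shallow, with only about 11 mm of overlap, so I'll regrip deeper before lifting.

Request:
carry_out([
  {"grip": 0.5, "dp": [0, 0, 0], "rotation": [0, 0, 0]},
  {"grip": 0.5, "dp": [0, 0, 0], "rotation": [0.4, -0.8, 0]},
  {"grip": 0.5, "dp": [0, 0, 0.008], "rotation": [0, 0, 0]},
  {"grip": 0.5, "dp": [0, 0, 0.003], "rotation": [0, 0, 0]},
  {"grip": 0.8, "dp": [0, 0, 0], "rotation": [0, 0, 0]},
  {"grip": 1, "dp": [0, 0, 0], "rotation": [0, 0, 0]},
  {"grip": 1, "dp": [0, 0, 0], "rotation": [0, 0, 0]},
  {"grip": 1, "dp": [0, 0, 0], "rotation": [0, 0, 0]},
])

```text
time_s: 11.82
tool_pos: [0.4024, 0.365, 0.005]
tool_rot: [-180.0, 0.1, 53.7]
force: [0.6, 0.7, 0.9]
grip_width: 0.0337
```

Request:
carry_out([
  {"grip": 1, "dp": [0, 0, 0], "rotation": [0, 0, 0]},
  {"grip": 1, "dp": [0, 0, 0], "rotation": [0, 0, 0]},
])

```text
time_s: 11.98
tool_pos: [0.4023, 0.365, 0.005]
tool_rot: [180.0, 0.1, 53.7]
force: [-1.4, -0.1, 0.4]
grip_width: 0.0336
```

Request:
carry_out([
  {"grip": 1, "dp": [0, 0, -0.04], "rotation": [0, 0, 0]},
  {"grip": 1, "dp": [0, 0, -0.04], "rotation": [0, 0, 0]},
  {"grip": 1, "dp": [0, 0, -0.04], "rotation": [0, 0, 0]},
  {"grip": 1, "dp": [0, 0, 0], "rotation": [0, 0, 3.2]},
  {"grip": 1, "dp": [-0.023, 0.033, 0], "rotation": [0, 0, 0]},
  {"grip": 1, "dp": [-0.023, 0.033, 0], "rotation": [0, 0, 0]},
  {"grip": 1, "dp": [-0.023, 0.033, 0], "rotation": [0, 0, 0]},
  {"grip": 1, "dp": [-0.023, 0.033, 0], "rotation": [0, 0, 0]},
])

```text
time_s: 12.65
tool_pos: [0.4382, 0.2201, 0.1256]
tool_rot: [-179.4, -0.0, 52.0]
force: [0.8, -1.0, -3.7]
grip_width: 0.0336
```

Request:
carry_out([
  {"grip": 1, "dp": [-0.023, 0.033, 0], "rotation": [0, 0, 0]},
  {"grip": 1, "dp": [-0.023, 0.033, 0], "rotation": [0, 0, 0]},
  {"grip": 1, "dp": [-0.023, 0.033, 0], "rotation": [0, 0, 0]},
  {"grip": 1, "dp": [-0.023, 0.033, 0], "rotation": [0, 0, 0]},
  {"grip": 1, "dp": [-0.023, 0.033, 0], "rotation": [0, 0, 0]},
  {"grip": 1, "dp": [-0.023, 0.033, 0], "rotation": [0, 0, 0]},
])

```text
time_s: 13.15
tool_pos: [0.5075, -0.0204, 0.1213]
tool_rot: [-179.6, 0.1, 52.2]
force: [1.7, 0.6, -2.8]
grip_width: 0.0337
```

```bash
python3 - <<'E'
from h import *
q=lanept(-1,.205)
leg((q[0],q[1],.10,lyaw(-1)+90))
E
```

```text
t 13.15 pos [ 0.5075 -0.0204  0.1213] rot [-1.796e+02  1.000e-01  5.220e+01] F [ 1.7  0.6 -2.8] w 0.0337
 turn 1 x [-0.39  0.15  1.81]
 move 3 x [-0.0167  0.0254  0.0071]
```

Request:
carry_out([
  {"grip": 1, "dp": [0, 0, 0], "rotation": [-0.4, 0.1, 1.8]},
  {"grip": 1, "dp": [-0.017, 0.025, 0.01], "rotation": [0, 0, 0]},
  {"grip": 1, "dp": [-0.016, 0.025, 0.01], "rotation": [0, 0, 0]},
  {"grip": 1, "dp": [-0.012, 0.02, 0.01], "rotation": [0, 0, 0]},
  {"grip": 1, "dp": [0, 0, 0], "rotation": [0, 0, 0]},
  {"grip": 1, "dp": [0, 0, 0], "rotation": [0, 0, 0]},
])

```text
time_s: 13.65
tool_pos: [0.5319, -0.1168, 0.0864]
tool_rot: [179.9, 0.2, 49.3]
force: [-0.3, 1.3, -3.9]
grip_width: 0.034
```

```bash
python3 - <<'E'
from h import *
q=lanept(-1,.205)
leg((q[0],q[1],.05,lyaw(-1)+90))
im,p=snap('wrist','w5',scale=1.5)
o=env.get_obs()['tool_pos'][:2]-PIV; a=np.radians(lyaw(-1)); print('lane xy of tcp',o@[np.cos(a),np.sin(a)],o@[-np.sin(a),np.cos(a)])
E
```

```text
t 13.65 pos [ 0.5319 -0.1168  0.0864] rot [179.9   0.2  49.3] F [-0.3  1.3 -3.9] w 0.034
 turn 1 x [ 0.09  0.23 -1.09]
 move 1 x [ 0.0088 -0.0042  0.0364]
lane xy of tcp 0.20936432527832669 -0.009753988066426397
```

View pics/w5.png

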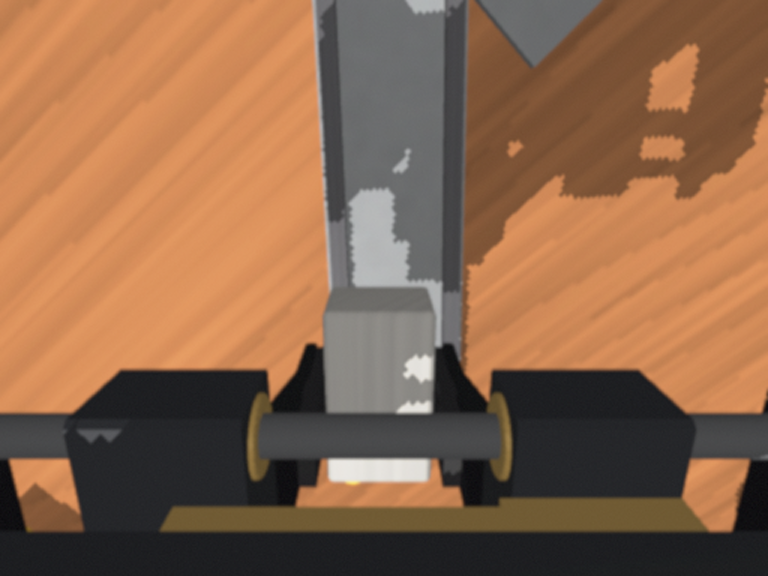

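The blank is above the lane. Its rear top edge runs from 324 to 434 at v≈310, and the lane floor edges are at u≈345 and 443 at v=150.

```bash
python3 - <<'E'
from h import *
p=env.camera_params('wrist'); a=np.radians(lyaw(-1))
def lane(u,v,z):
    o=px2w(p,u/1.5,v/1.5,z)[:2]-PIV; return (o@[np.cos(a),np.sin(a)]).round(4),(o@[-np.sin(a),np.cos(a)]).round(4)
for u,v,z in((345,150,.01),(443,150,.01),(325,150,.016),(467,150,.016),(315,5,.016),(468,5,.016)): print(u,v,lane(u,v,z))
zt=.0864-.005+.028; print('blank back',lane(324,310,zt),lane(434,310,zt))
E
```

```text
345 150 (np.float64(0.1355), np.float64(-0.0232))
443 150 (np.float64(0.1364), np.float64(0.0215))
325 150 (np.float64(0.1351), np.float64(-0.0317))
467 150 (np.float64(0.1364), np.float64(0.0314))
315 5 (np.float64(0.0776), np.float64(-0.0329))
468 5 (np.float64(0.0789), np.float64(0.03))
blank back (np.float64(0.1775), np.float64(-0.0242)) (np.float64(0.1781), np.float64(0.0079))
```

Request:
carry_out([
  {"grip": 1, "dp": [0.009, -0.003, 0], "rotation": [0, 0, -1.1]},
  {"grip": 1, "dp": [0, 0, 0.025], "rotation": [0, 0, 0]},
  {"grip": 1, "dp": [0, 0, 0.02], "rotation": [0, 0, 0]},
  {"grip": 1, "dp": [0, 0, 0], "rotation": [0, 0, 0]},
  {"grip": 1, "dp": [0, 0, 0], "rotation": [0, 0, 0]},
])

```text
time_s: 14.12
tool_pos: [0.5369, -0.1012, 0.0419]
tool_rot: [179.8, 0.1, 51.1]
force: [0.8, 0.4, -4.3]
grip_width: 0.0337
```

```bash
cat >> h.py <<'E'
def lanexy(P,side=-1):
    a=np.radians(lyaw(side)); o=np.array(P)[:2]-PIV; return np.array([o@[np.cos(a),np.sin(a)],o@[-np.sin(a),np.cos(a)]]).round(4)
E
python3 - <<'E'
from h import *
print(lanexy(env.get_obs()['tool_pos']))
q=lanept(-1,.205,-.0005)
leg((q[0],q[1],.0185,lyaw(-1)+90))
E
```

```text
[0.203  0.0064]
t 14.12 pos [ 0.5369 -0.1012  0.0419] rot [1.798e+02 1.000e-01 5.110e+01] F [ 0.8  0.4 -4.3] w 0.0337
 turn 1 x [0.23 0.09 0.64]
 move 1 x [-0.0069  0.002   0.0234]
```

Request:
carry_out([
  {"grip": 1, "dp": [-0.006, 0.001, 0], "rotation": [0, 0, 0.6]},
  {"grip": 1, "dp": [0, 0, 0], "rotation": [0, 0, 0]},
  {"grip": 1, "dp": [0, 0, 0], "rotation": [0, 0, 0]},
  {"grip": 1, "dp": [0, 0, 0.012], "rotation": [0, 0, 0]},
  {"grip": 1, "dp": [0, 0, 0], "rotation": [0, 0, 0]},
  {"grip": 1, "dp": [0, 0, 0], "rotation": [0, 0, 0]},
])

```text
time_s: 14.62
tool_pos: [0.537, -0.1049, 0.034]
tool_rot: [179.4, -0.1, 50.7]
force: [0.7, -0.4, -3.4]
grip_width: 0.0337
```

```bash
python3 - <<'E'
from h import *
print(lanexy(env.get_obs()['tool_pos']))
q=lanept(-1,.205,-.001)
leg((q[0],q[1],.018,lyaw(-1)+90))
E
```

```text
[0.2054 0.0036]
t 14.62 pos [ 0.537  -0.1049  0.034 ] rot [ 1.794e+02 -1.000e-01  5.070e+01] F [ 0.7 -0.4 -3.4] w 0.0337
 turn 1 x [ 0.65 -0.07  0.22]
 move 1 x [-0.0046 -0.0004  0.016 ]
```

Request:
carry_out([
  {"grip": 1, "dp": [-0.005, 0, 0], "rotation": [0.6, 0, 0.2]},
  {"grip": 1, "dp": [0, 0, 0], "rotation": [0, 0, 0]},
  {"grip": 1, "dp": [0, 0, 0.012], "rotation": [0, 0, 0]},
  {"grip": 1, "dp": [0, 0, 0.003], "rotation": [0, 0, 0]},
  {"grip": 1, "dp": [0, 0, 0], "rotation": [0, 0, 0]},
  {"grip": 1, "dp": [0, 0, 0], "rotation": [0, 0, 0]},
])

```text
time_s: 15.12
tool_pos: [0.5331, -0.11, 0.017]
tool_rot: [-179.9, -0.0, 50.3]
force: [-0.4, -0.1, -4.3]
grip_width: 0.0334
```

```bash
python3 - <<'E'
from h import *
print(lanexy(env.get_obs()['tool_pos']))
q=lanept(-1,.205,-.001)
leg((q[0],q[1],.018,lyaw(-1)+90))
E
```

```text
[ 0.2057 -0.0028]
t 15.12 pos [ 0.5331 -0.11    0.017 ] rot [-179.9   -0.    50.3] F [-0.4 -0.1 -4.3] w 0.0334
 turn 1 x [-0.06 -0.04 -0.08]
 move 1 x [ 0.0018 -0.0007 -0.001 ]
```

Request:
carry_out([
  {"grip": 0.4, "dp": [0, 0, 0], "rotation": [0, 0, 0]},
  {"grip": 0.4, "dp": [0, 0, 0], "rotation": [0, 0, 0]},
  {"grip": 0.4, "dp": [0, 0, 0], "rotation": [0, 0, 0]},
  {"grip": 0.3, "dp": [0, 0, -0.04], "rotation": [0, 0, 0]},
  {"grip": 0.3, "dp": [0, 0, -0.04], "rotation": [0, 0, 0]},
  {"grip": 0.3, "dp": [0, 0, -0.04], "rotation": [0, 0, 0]},
  {"grip": 0.3, "dp": [0, 0, 0], "rotation": [0, 0, 0]},
])

```text
time_s: 15.7
tool_pos: [0.5346, -0.1085, 0.1425]
tool_rot: [-179.9, -0.2, 50.5]
force: [1.5, -0.3, 0.7]
grip_width: 0.06
```

```bash
python3 - <<'E'
from h import *
leg((.43,-.19,.15,None))
E
```

```text
t 15.7 pos [ 0.5346 -0.1085  0.1425] rot [-179.9   -0.2   50.5] F [ 1.5 -0.3  0.7] w 0.06
 move 4 x [-0.0323 -0.0072 -0.002 ]
```

Request:
carry_out([
  {"grip": 0.3, "dp": [-0.037, 0.016, 0], "rotation": [0, 0, 0.8]},
  {"grip": 0.3, "dp": [-0.037, 0.016, 0], "rotation": [0, 0, 0.8]},
  {"grip": 0.3, "dp": [-0.037, 0.016, 0], "rotation": [0, 0, 0.8]},
  {"grip": 0.3, "dp": [-0.037, 0.016, 0], "rotation": [0, 0, 0.8]},
  {"grip": 0.3, "dp": [-0.037, 0.016, 0], "rotation": [0, 0, 0.8]},
  {"grip": 0.3, "dp": [-0.02, 0, 0.02], "rotation": [0, 0, 0.8]},
  {"grip": 0.3, "dp": [0, 0, 0], "rotation": [0, 0, 0]},
  {"grip": 0.3, "dp": [0, 0, 0], "rotation": [0, 0, 0]},
])

```text
time_s: 16.37
tool_pos: [0.4677, -0.324, 0.1336]
tool_rot: [178.5, -0.5, 46.0]
force: [1.1, 1.2, -0.2]
grip_width: 0.061
```

```bash
python3 - <<'E'
from h import *
leg((.407,-.273,.06,46))
im,p=snap('wrist','w6',scale=1.5)
E
```

```text
t 16.37 pos [ 0.4677 -0.324   0.1336] rot [178.5  -0.5  46. ] F [ 1.1  1.2 -0.2] w 0.061
 turn 1 x [ 1.5  -0.5   0.02]
 move 3 x [-0.0018 -0.0264  0.0245]
```

View pics/w6.png

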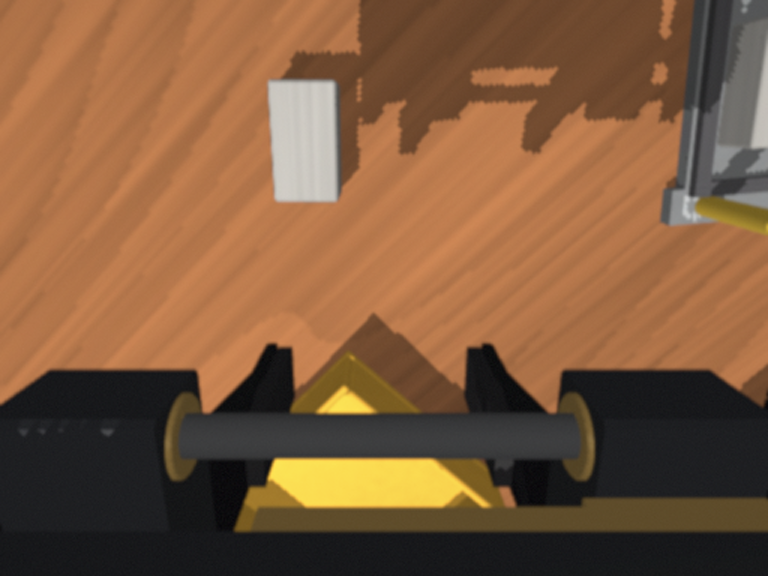

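The second blank's top corners are at (269,80), (335,80), (338,201) and (275,201). The yellow tray is at the bottom and the blank laid in the lane shows at the right edge.

```bash
python3 - <<'E'
from h import *
p=env.camera_params('wrist')
c=blank([(269,80),(335,80),(338,201),(275,201)],p)
leg((c[0],c[1],.07,45.5))
E
```

```text
blank c [ 0.3889 -0.2981] len 0.0588 0.0325 long -44.4 short 46.0
t 16.42 pos [ 0.4671 -0.3236  0.133 ] rot [178.6  -0.5  46.1] F [-0.8 -0.5 -0.9] w 0.0612
 turn 1 x [ 1.41 -0.46  0.55]
 move 3 x [-0.0122 -0.0246  0.021 ]
```

Request:
carry_out([
  {"grip": 0.3, "dp": [-0.012, -0.0245, 0.01], "rotation": [1.4, -0.5, 0.5]},
  {"grip": 0.3, "dp": [-0.012, -0.0245, 0.02], "rotation": [0, 0, 0]},
  {"grip": 0.3, "dp": [-0.009, -0.015, 0.02], "rotation": [0, 0, 0]},
  {"grip": 0.3, "dp": [0, 0, 0], "rotation": [0, 0, 0]},
  {"grip": 0.3, "dp": [0, 0, 0], "rotation": [0, 0, 0]},
  {"grip": 0.3, "dp": [0, 0, 0], "rotation": [0, 0, 0]},
])

```text
time_s: 16.92
tool_pos: [0.4074, -0.2945, 0.0864]
tool_rot: [179.5, -0.2, 46.5]
force: [0.2, 0.2, -0.7]
grip_width: 0.0611
```

```bash
python3 - <<'E'
from h import *
leg((.389,-.298,.06,46))
im,p=snap('wrist','w7',scale=1.5)
m=rgbmask(im,lambda r,g,b:(np.minimum(np.minimum(r,g),b)>95)&(abs(r-b)<40))
n,l,s,c=cv2.connectedComponentsWithStats(m)
for i in range(1,n):
    if s[i,4]>800:
        print(s[i],c[i].round(1),px2w(p,*c[i],.028).round(4))
E
```

```text
t 16.92 pos [ 0.4074 -0.2945  0.0864] rot [179.5  -0.2  46.5] F [ 0.2  0.2 -0.7] w 0.0611
 turn 1 x [ 0.54 -0.22  0.54]
 move 1 x [-0.0153 -0.0108  0.0264]
[ 203  151   51   83 3986] [228.1 191.8] [ 0.3872 -0.2969  0.028 ]
```

View pics/w7.png

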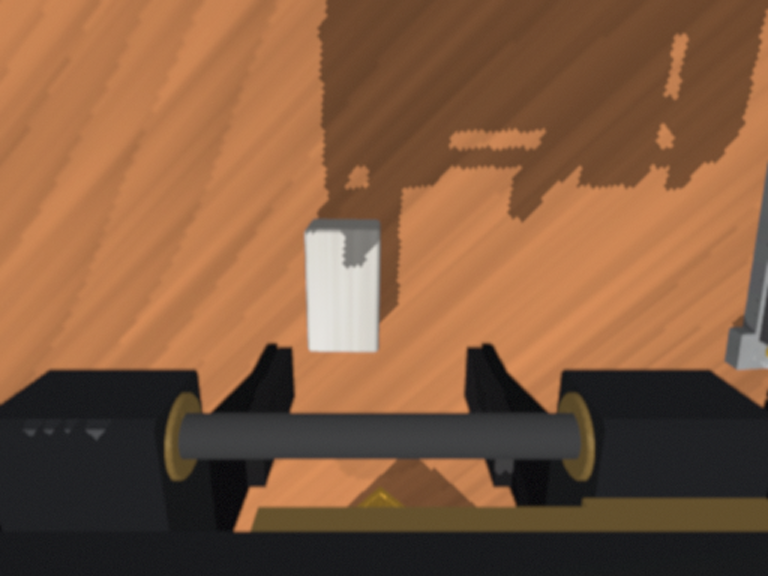

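The blank was knocked from (0.407,-0.273) to about (0.388,-0.298). Two wrist views agree on that, and its top corners here are (305,230), (380,230), (378,351) and (309,351).

```bash
python3 - <<'E'
from h import *
p=env.camera_params('wrist')
c=blank([(305,230),(380,230),(378,351),(309,351)],p)
leg((c[0],c[1],.085,46),(c[0],c[1],.008,None))
E
```

```text
blank c [ 0.3905 -0.2988] len 0.0585 0.0331 long -44.2 short 46.4
t 16.97 pos [ 0.4084 -0.2947  0.087 ] rot [179.4  -0.3  46.6] F [1.3 0.3 0.5] w 0.0611
 turn 1 x [ 0.64 -0.26  0.57]
 move 1 x [-0.0154 -0.0101  0.002 ]
 move 2 x [ 0.     -0.      0.0385]
```

Request:
carry_out([
  {"grip": 0.3, "dp": [-0.008, -0.0055, 0.01], "rotation": [0.5, 0, 0.5]},
  {"grip": 0.3, "dp": [-0.006, -0.004, 0.02], "rotation": [0, 0, 0]},
  {"grip": 0.3, "dp": [0, 0, 0], "rotation": [0, 0, 0]},
  {"grip": 0.3, "dp": [0, 0, 0], "rotation": [0, 0, 0]},
  {"grip": 0.3, "dp": [0, 0, 0], "rotation": [0, 0, 0]},
])

```text
time_s: 17.38
tool_pos: [0.3984, -0.3002, 0.06]
tool_rot: [179.4, -0.4, 46.2]
force: [-1.1, -1.5, 0.1]
grip_width: 0.0609
```

```bash
python3 - <<'E'
from h import *
leg((.388,-.2975,.008,46))
E
```

```text
t 17.38 pos [ 0.3984 -0.3002  0.06  ] rot [179.4  -0.4  46.2] F [-1.1 -1.5  0.1] w 0.0609
 turn 1 x [ 0.6  -0.43  0.24]
 move 2 x [-0.0026 -0.0047  0.026 ]
```

Request:
carry_out([
  {"grip": 0.3, "dp": [-0.005, -0.008, 0.016], "rotation": [0.6, -0.4, 0]},
  {"grip": 0.3, "dp": [0, 0, 0], "rotation": [0, 0, 0]},
  {"grip": 0.3, "dp": [0, 0, 0.025], "rotation": [0, 0, 0]},
  {"grip": 0.3, "dp": [0, 0, 0], "rotation": [0, 0, 0]},
  {"grip": 0.3, "dp": [0, 0, 0], "rotation": [0, 0, 0]},
])

```text
time_s: 17.8
tool_pos: [0.392, -0.3, 0.0203]
tool_rot: [179.7, -0.0, 46.2]
force: [0.3, -0.1, 0.5]
grip_width: 0.0608
```

```bash
python3 - <<'E'
from h import *
leg((.3900,-.2985,.007,46))
E
```

```text
t 17.8 pos [ 0.392  -0.3     0.0203] rot [179.7  -0.   46.2] F [ 0.3 -0.1  0.5] w 0.0608
 turn 1 x [ 0.27 -0.04  0.25]
 move 1 x [-0.0003 -0.0025  0.0133]
```

Request:
carry_out([
  {"grip": 0.3, "dp": [0, -0.003, 0.013], "rotation": [0.2, 0, 0]},
  {"grip": 0.3, "dp": [0, 0, 0], "rotation": [0, 0, 0]},
  {"grip": 0.3, "dp": [0, 0, 0], "rotation": [0, 0, 0]},
  {"grip": 0.8, "dp": [0, 0, 0], "rotation": [0, 0, 0]},
  {"grip": 0.8, "dp": [0, 0, 0], "rotation": [0, 0, 0]},
  {"grip": 0.8, "dp": [0, 0, 0], "rotation": [0, 0, 0]},
  {"grip": 1, "dp": [0, 0, 0], "rotation": [0, 0, 0]},
  {"grip": 1, "dp": [0, 0, 0], "rotation": [0, 0, 0]},
])

```text
time_s: 18.47
tool_pos: [0.3916, -0.2995, 0.0099]
tool_rot: [179.7, 0.0, 46.3]
force: [-1.5, -0.4, -0.5]
grip_width: 0.0355
```

Request:
carry_out([
  {"grip": 1, "dp": [0, 0, 0], "rotation": [0, 0, 0]},
  {"grip": 1, "dp": [0, 0, 0], "rotation": [0, 0, 0]},
])

```text
time_s: 18.63
tool_pos: [0.3915, -0.2996, 0.0099]
tool_rot: [179.7, 0.0, 46.2]
force: [0.8, 0.1, -0.4]
grip_width: 0.0337
```

```bash
python3 - <<'E'
from h import *
P=env.get_obs()['tool_pos']; q=lanept(-1,.141)
leg((P[0],P[1],.12,None),(q[0],q[1],.12,lyaw(-1)+90))
E
```

```text
t 18.63 pos [ 0.3915 -0.2996  0.0099] rot [179.7   0.   46.2] F [ 0.8  0.1 -0.4] w 0.0337
 move 3 x [-0.      0.0002 -0.0367]
 turn 1 x [ 0.34  0.02 -4.19]
 move 7 x [ 0.0342 -0.0109 -0.    ]
```

Request:
carry_out([
  {"grip": 1, "dp": [0, 0, -0.037], "rotation": [0, 0, 0]},
  {"grip": 1, "dp": [0, 0, -0.037], "rotation": [0, 0, 0]},
  {"grip": 1, "dp": [0, 0, -0.037], "rotation": [0.3, 0, -4.2]},
  {"grip": 1, "dp": [0, 0, 0], "rotation": [0, 0, 0]},
  {"grip": 1, "dp": [0.034, -0.011, 0], "rotation": [0, 0, 0]},
  {"grip": 1, "dp": [0.034, -0.011, 0], "rotation": [0, 0, 0]},
  {"grip": 1, "dp": [0.034, -0.011, 0], "rotation": [0, 0, 0]},
  {"grip": 1, "dp": [0.034, -0.011, 0], "rotation": [0, 0, 0]},
])

```text
time_s: 19.3
tool_pos: [0.4375, -0.1686, 0.1198]
tool_rot: [-179.5, 0.1, 49.5]
force: [2.1, 0.1, -3.5]
grip_width: 0.034
```

Request:
carry_out([
  {"grip": 1, "dp": [0.034, -0.011, 0], "rotation": [0, 0, 0]},
  {"grip": 1, "dp": [0.034, -0.011, 0], "rotation": [0, 0, 0]},
  {"grip": 1, "dp": [0, 0, 0], "rotation": [0, 0, 0]},
  {"grip": 1, "dp": [0, 0, 0], "rotation": [0, 0, 0]},
])

```text
time_s: 19.63
tool_pos: [0.4654, -0.089, 0.1167]
tool_rot: [-179.2, -0.0, 50.1]
force: [-0.4, -1.0, -4.1]
grip_width: 0.034
```

```bash
python3 - <<'E'
from h import *
q=lanept(-1,.141); print(lanexy(env.get_obs()['tool_pos']))
leg((q[0],q[1],.08,lyaw(-1)+90))
E
```

```text
[ 0.1402 -0.0298]
t 19.63 pos [ 0.4654 -0.089   0.1167] rot [-179.2   -0.    50.1] F [-0.4 -1.  -4.1] w 0.034
 turn 1 x [-0.8  -0.04 -0.35]
 move 2 x [0.0149 0.0004 0.0183]
```

Request:
carry_out([
  {"grip": 1, "dp": [0.015, -0.002, 0.018], "rotation": [-0.8, 0, -0.3]},
  {"grip": 1, "dp": [0.013, 0, 0.02], "rotation": [0, 0, 0]},
  {"grip": 1, "dp": [0, 0, 0.01], "rotation": [0, 0, 0]},
  {"grip": 1, "dp": [0, 0, 0], "rotation": [0, 0, 0]},
  {"grip": 1, "dp": [0, 0, 0], "rotation": [0, 0, 0]},
  {"grip": 1, "dp": [0, 0, 0], "rotation": [0, 0, 0]},
])

```text
time_s: 20.13
tool_pos: [0.4783, -0.0682, 0.064]
tool_rot: [-179.8, 0.2, 50.2]
force: [-0.1, 0.4, -3.9]
grip_width: 0.0338
```

```bash
python3 - <<'E'
from h import *
q=lanept(-1,.14,-.001); print(lanexy(env.get_obs()['tool_pos']))
leg((q[0],q[1],.045,lyaw(-1)+90))
im,p=snap('wrist','w8',scale=1.5)
E
```

```text
[ 0.1368 -0.0055]
t 20.13 pos [ 0.4783 -0.0682  0.064 ] rot [-179.8    0.2   50.2] F [-0.1  0.4 -3.9] w 0.0338
 turn 1 x [-0.25  0.16 -0.27]
 move 1 x [0.0045 0.0032 0.019 ]
```

View pics/w8.png

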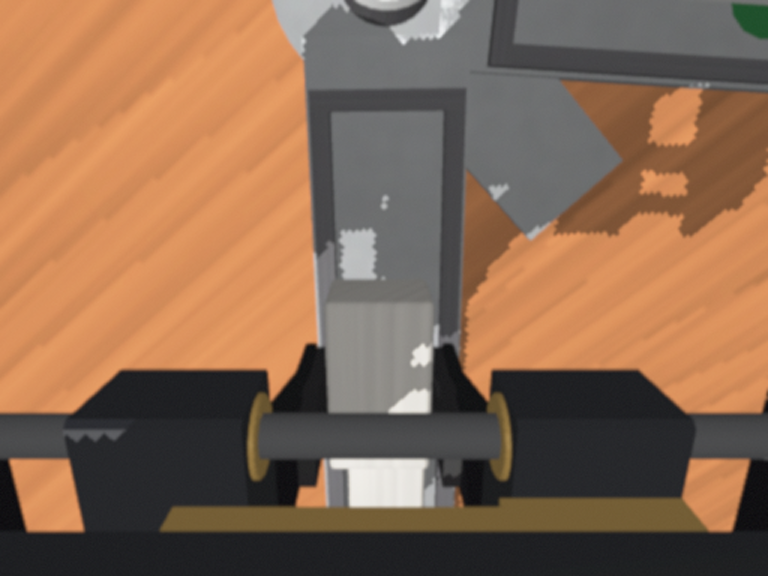

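Held blank: rear top edge from (328,303) to (433,303). The first blank sits squarely in the lane behind it at (350..423, 470+).

```bash
python3 - <<'E'
from h import *
p=env.camera_params('wrist')
f=lambda u,v,z: lanexy(px2w(p,u/1.5,v/1.5,z))
zt=.064-.010+.028
print('held back',f(328,303,zt),f(433,303,zt),'front',f(331,468,zt),f(430,468,zt))
print('floor',f(332,150,.01),f(443,150,.01)); print('first blank sides',f(350,490,.038),f(423,490,.038))
im=np.load('pics/w5.npy')
E
```

```text
held back [ 0.1054 -0.0199] [0.1056 0.0118] front [ 0.1638 -0.0209] [0.164  0.0123]
floor [ 0.0626 -0.0239] [0.0628 0.0222]
first blank sides [ 0.2079 -0.0181] [0.208  0.0144]
```

Request:
carry_out([
  {"grip": 1, "dp": [0.004, 0.001, 0.01], "rotation": [-0.2, 0.2, -0.2]},
  {"grip": 1, "dp": [0, 0, 0.01], "rotation": [0, 0, 0]},
  {"grip": 1, "dp": [0, 0, 0], "rotation": [0, 0, 0]},
  {"grip": 1, "dp": [0, 0, 0], "rotation": [0, 0, 0]},
  {"grip": 1, "dp": [0, 0, 0], "rotation": [0, 0, 0]},
])

```text
time_s: 20.6
tool_pos: [0.4829, -0.0691, 0.0439]
tool_rot: [179.8, -0.0, 50.1]
force: [0.9, 1.4, -4.4]
grip_width: 0.0336
```

```bash
python3 - <<'E'
from h import *
q=lanept(-1,.138,-.002); print(lanexy(env.get_obs()['tool_pos']))
leg((q[0],q[1],.021,lyaw(-1)+90))
E
```

```text
[ 0.141  -0.0033]
t 20.6 pos [ 0.4829 -0.0691  0.0439] rot [179.8  -0.   50.1] F [ 0.9  1.4 -4.4] w 0.0336
 turn 1 x [ 0.24 -0.04 -0.35]
 move 1 x [ 0.0013 -0.003   0.0229]
```

Request:
carry_out([
  {"grip": 1, "dp": [0.001, -0.004, 0.011], "rotation": [0.2, 0, -0.3]},
  {"grip": 1, "dp": [0, 0, 0], "rotation": [0, 0, 0]},
  {"grip": 1, "dp": [0, 0, 0.01], "rotation": [0, 0, 0]},
  {"grip": 1, "dp": [0, 0, 0], "rotation": [0, 0, 0]},
  {"grip": 1, "dp": [0, 0, 0], "rotation": [0, 0, 0]},
])

```text
time_s: 21.02
tool_pos: [0.4807, -0.0655, 0.021]
tool_rot: [179.9, -0.1, 50.4]
force: [0.6, -1.2, -3.6]
grip_width: 0.0335
```

```bash
python3 - <<'E'
from h import *
q=lanept(-1,.142,-.002); print(lanexy(env.get_obs()['tool_pos']))
leg((q[0],q[1],.021,lyaw(-1)+90))
E
```

```text
[ 0.137  -0.0019]
t 21.02 pos [ 0.4807 -0.0655  0.021 ] rot [ 1.799e+02 -1.000e-01  5.040e+01] F [ 0.6 -1.2 -3.6] w 0.0335
 turn 1 x [ 0.07 -0.06 -0.01]
 move 1 x [-0.0001  0.005   0.    ]
```

Request:
carry_out([
  {"grip": 1, "dp": [0, 0.006, 0], "rotation": [0, 0, 0]},
  {"grip": 1, "dp": [0, 0, 0], "rotation": [0, 0, 0]},
  {"grip": 1, "dp": [0, 0.004, 0], "rotation": [0, 0, 0]},
  {"grip": 1, "dp": [0, 0, 0], "rotation": [0, 0, 0]},
])

```text
time_s: 21.35
tool_pos: [0.4891, -0.0725, 0.0209]
tool_rot: [180.0, -0.0, 50.4]
force: [0.4, -0.6, -3.6]
grip_width: 0.0337
```

```bash
python3 - <<'E'
from h import *
print(lanexy(env.get_obs()['tool_pos'])); leg()
E
```

```text
[ 0.1479 -0.0019]
t 21.35 pos [ 0.4891 -0.0725  0.0209] rot [180.   -0.   50.4] F [ 0.4 -0.6 -3.6] w 0.0337
```

Request:
carry_out([
  {"grip": 1, "dp": [0, 0.004, 0], "rotation": [0, 0, 0]},
  {"grip": 1, "dp": [0, 0, 0], "rotation": [0, 0, 0]},
  {"grip": 0.4, "dp": [0, 0, 0], "rotation": [0, 0, 0]},
  {"grip": 0.4, "dp": [0, 0, 0], "rotation": [0, 0, 0]},
  {"grip": 0.4, "dp": [0, 0, 0], "rotation": [0, 0, 0]},
  {"grip": 0.4, "dp": [0, 0, 0], "rotation": [0, 0, 0]},
])

```text
time_s: 21.85
tool_pos: [0.4952, -0.0756, 0.023]
tool_rot: [179.7, -0.2, 50.4]
force: [0.1, 0.0, -0.5]
grip_width: 0.0492
```

Request:
carry_out([
  {"grip": 0.4, "dp": [0, 0, -0.03], "rotation": [0, 0, 0]},
  {"grip": 0.4, "dp": [0, 0, -0.04], "rotation": [0, 0, 0]},
  {"grip": 0.4, "dp": [0, 0.04, -0.03], "rotation": [0, 0, 0]},
  {"grip": 1, "dp": [0, 0.04, -0.02], "rotation": [0, 0, 0]},
  {"grip": 1, "dp": [0, 0.04, 0], "rotation": [0, 0, 0]},
  {"grip": 1, "dp": [0, 0, 0], "rotation": [0, 0, 0]},
  {"grip": 1, "dp": [0, 0, 0], "rotation": [0, 0, 0]},
])

```text
time_s: 22.43
tool_pos: [0.5868, -0.1517, 0.1464]
tool_rot: [179.4, -0.1, 50.5]
force: [-0.9, 1.5, -0.0]
grip_width: 0.0333
```

```bash
python3 - <<'E'
from h import *
leg((.605,.29,.15,46.4))
im,p=snap('wrist','w9',scale=1.5)
E
```

```text
t 22.43 pos [ 0.5868 -0.1517  0.1464] rot [ 1.794e+02 -1.000e-01  5.050e+01] F [-0.9  1.5 -0. ] w 0.0333
 turn 1 x [ 0.55 -0.09  4.08]
 move 11 x [ 0.0302 -0.0265 -0.0003]
```

View pics/w9.png

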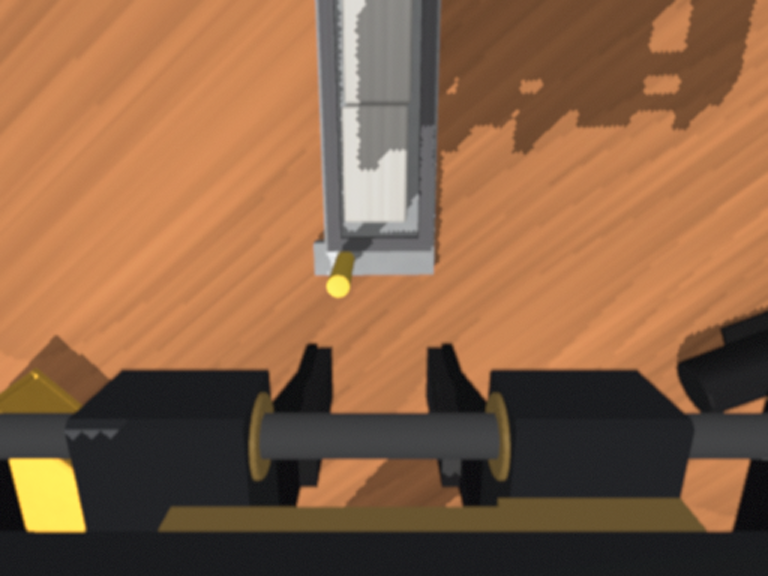

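The view shows both blanks flat in the right lane and touching end to end (joint at v=104, outer end at v=222), with the post at (338,287). Now I'll move to the outer side of the bar.

```bash
python3 - <<'E'
from h import *
q=lanept(1,.305,.048); print(q,lyaw(1)); leg((q[0],q[1],.13,lyaw(1)),(q[0],q[1],.042,None))
E
```

```text
[0.55199854 0.27708782] 46.37183463481174
t 22.48 pos [ 0.5862 -0.153   0.1458] rot [179.4   0.   50.4] F [ 0.8 -1.5  0.3] w 0.0293
 turn 1 x [ 0.59 -0.02  4.04]
 move 11 x [ 0.0262 -0.0292  0.0014]
 move 3 x [ 0.     -0.      0.0293]
```

Request:
carry_out([
  {"grip": 1, "dp": [0, 0, 0], "rotation": [0.6, 0, 4]},
  {"grip": 1, "dp": [0.026, -0.029, 0], "rotation": [0, 0, 0]},
  {"grip": 1, "dp": [0.026, -0.029, 0], "rotation": [0, 0, 0]},
  {"grip": 1, "dp": [0.026, -0.029, 0], "rotation": [0, 0, 0]},
  {"grip": 1, "dp": [0.026, -0.029, 0], "rotation": [0, 0, 0]},
  {"grip": 1, "dp": [0.026, -0.029, 0], "rotation": [0, 0, 0]},
  {"grip": 1, "dp": [0.026, -0.029, 0], "rotation": [0, 0, 0]},
  {"grip": 1, "dp": [0.026, -0.029, 0], "rotation": [0, 0, 0]},
])

```text
time_s: 23.15
tool_pos: [0.5596, 0.116, 0.1411]
tool_rot: [179.8, 0.6, 45.1]
force: [1.0, 0.4, -0.5]
grip_width: 0.0007
```

Request:
carry_out([
  {"grip": 1, "dp": [0.026, -0.029, 0], "rotation": [0, 0, 0]},
  {"grip": 1, "dp": [0.026, -0.029, 0], "rotation": [0, 0, 0]},
  {"grip": 1, "dp": [0.026, -0.029, 0], "rotation": [0, 0, 0]},
  {"grip": 1, "dp": [0, 0, 0], "rotation": [0, 0, 0]},
  {"grip": 1, "dp": [0, 0, 0], "rotation": [0, 0, 0]},
])

```text
time_s: 23.57
tool_pos: [0.5408, 0.251, 0.1398]
tool_rot: [179.8, 0.6, 46.3]
force: [0.2, -1.3, -0.1]
grip_width: 0.0003
```

```bash
python3 - <<'E'
from h import *
q=lanept(1,.305,.048); print(lanexy(env.get_obs()['tool_pos'],1)); leg((q[0],q[1],.13,lyaw(1)),(q[0],q[1],.042,None))
E
```

```text
[0.2784 0.0381]
t 23.57 pos [0.5408 0.251  0.1398] rot [179.8   0.6  46.3] F [ 0.2 -1.3 -0.1] w 0.0003
 turn 1 x [ 0.22  0.64 -0.11]
 move 1 x [ 0.0266 -0.0099  0.0098]
 move 3 x [ 0.     -0.      0.0293]
```

Request:
carry_out([
  {"grip": 1, "dp": [0.028, -0.012, 0.01], "rotation": [0.2, 0.6, 0]},
  {"grip": 1, "dp": [0, 0, 0], "rotation": [0, 0, 0]},
  {"grip": 1, "dp": [0, 0, 0], "rotation": [0, 0, 0]},
])

```text
time_s: 23.82
tool_pos: [0.5487, 0.2802, 0.1287]
tool_rot: [179.9, 0.1, 46.5]
force: [0.2, 0.2, 0.2]
grip_width: 0.0006
```

```bash
python3 - <<'E'
from h import *
q=lanept(1,.305,.048); print(lanexy(env.get_obs()['tool_pos'],1)); leg((q[0],q[1],.042,lyaw(1)))
im,p=snap('wrist','w10',scale=1.5)
red=rgbmask(im,lambda r,g,b:(r>120)&(g<60)&(b<60))
for i,a,c in blobs(red,60): print('red',a,c,lanexy(px2w(p,*c,.059),1))
E
```

```text
[0.305  0.0525]
t 23.82 pos [0.5487 0.2802 0.1287] rot [1.799e+02 1.000e-01 4.650e+01] F [0.2 0.2 0.2] w 0.0006
 turn 1 x [0.1  0.15 0.12]
 move 3 x [0.     0.0015 0.0289]
red 161 [221.67080745 242.82608696] [0.2823 0.0219]
```

View pics/w10.png

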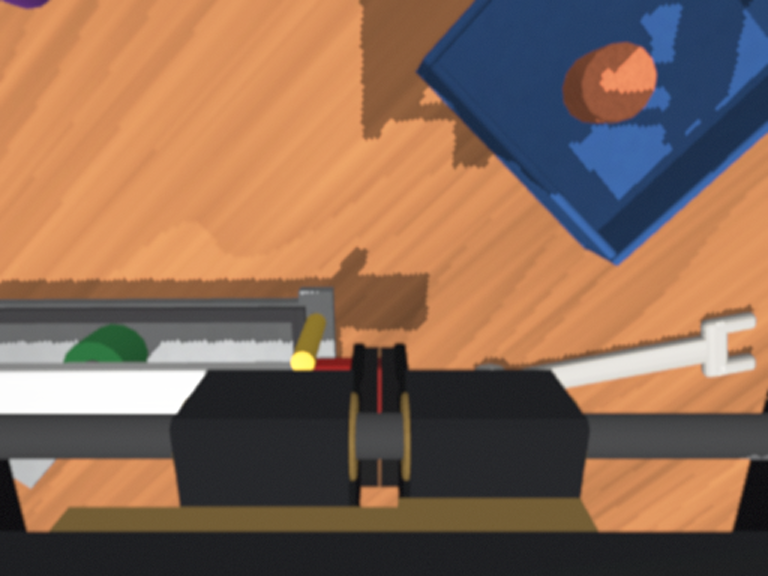

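The bar lies against the left post at (303,360) with the red end just beyond it and the wrench well clear. I'll descend and begin the sweep.

Request:
carry_out([
  {"grip": 1, "dp": [0, 0, 0.03], "rotation": [0, 0, 0]},
  {"grip": 1, "dp": [0, 0, 0.03], "rotation": [0, 0, 0]},
  {"grip": 1, "dp": [0, 0, 0.02], "rotation": [0, 0, 0]},
  {"grip": 1, "dp": [0, 0, 0], "rotation": [0, 0, 0]},
  {"grip": 1, "dp": [0, 0, 0], "rotation": [0, 0, 0]},
])

```text
time_s: 24.28
tool_pos: [0.5505, 0.2732, 0.0486]
tool_rot: [179.6, 0.1, 46.0]
force: [0.2, 0.3, 0.6]
grip_width: -0.0001
```

Request:
carry_out([
  {"grip": 1, "dp": [0, 0.015, 0], "rotation": [0, 0, 0]},
  {"grip": 1, "dp": [0, 0.015, 0], "rotation": [0, 0, 0]},
  {"grip": 1, "dp": [0.001, 0.027, 0], "rotation": [0, 0, 5]},
  {"grip": 1, "dp": [0.001, 0.027, 0], "rotation": [0, 0, 5]},
  {"grip": 1, "dp": [0.001, 0.027, 0], "rotation": [0, 0, 5]},
  {"grip": 1, "dp": [0.001, 0.027, 0], "rotation": [0, 0, 5]},
])

```text
time_s: 24.78
tool_pos: [0.6456, 0.1701, 0.0571]
tool_rot: [179.9, -0.4, 25.7]
force: [-1.4, 0.5, -0.7]
grip_width: 0.0008
```

```bash
cat >> h.py <<'E'
def bar():
    o=env.get_obs(); d=o['tool_pos'][:2]-PIV; r=np.linalg.norm(d); off=np.degrees(np.arcsin(.0255/r)); az=np.degrees(np.arctan2(d[1],d[0]))
    print('r',r.round(4),'z',o['tool_pos'][2].round(4),'bar angle rel fixture if in contact',(az-off-FY).round(1),'yaw-bar',(o['tool_rot'][2]-(az-off)).round(1),'F',o['force'].round(1),'rot',o['tool_rot'].round(1))
E
python3 -c "
from h import *
bar()"
```

```text
r 0.3067 z 0.0571 bar angle rel fixture if in contact 20.4 yaw-bar 1.9 F [-1.4  0.5 -0.7] rot [179.9  -0.4  25.7]
```

```bash
python3 - <<'E'
from h import *
for cam in ('wrist','top'):
    im,p=snap(cam,'w11'+cam,scale=1.5)
    red=rgbmask(im,lambda r,g,b:(r>110)&(g<60)&(b<60))
    for i,a,c in blobs(red,25):
        if 0: pass
        q=px2w(p,*c,.059)[:2]; d=q-PIV; print(cam,a,c.round(1),q.round(3),np.linalg.norm(d).round(3),(np.degrees(np.arctan2(d[1],d[0]))-FY).round(1))
bar()
E
```

```text
top 149 [352.  127.8] [ 0.737 -0.287] 0.476 -44.0
top 46 [210.5 154.6] [0.653 0.122] 0.294 16.3
r 0.3066 z 0.057 bar angle rel fixture if in contact 18.9 yaw-bar 3.0 F [ 1.5 -1.5  0.1] rot [179.5  -0.4  25.3]
```

The bar is being carried along, so I'll lower the tool to centre it on the red end and continue.

Request:
carry_out([
  {"grip": 1, "dp": [0, -0.004, 0.008], "rotation": [0.4, -0.4, 2]},
  {"grip": 1, "dp": [0, 0, 0.01], "rotation": [0, 0, 0]},
  {"grip": 1, "dp": [0, 0, 0], "rotation": [0, 0, 0]},
  {"grip": 1, "dp": [0, 0, 0], "rotation": [0, 0, 0]},
])

```text
time_s: 25.22
tool_pos: [0.6538, 0.1606, 0.0427]
tool_rot: [179.8, -0.4, 23.0]
force: [-1.3, 0.9, 1.4]
grip_width: 0.0006
```

Request:
carry_out([
  {"grip": 1, "dp": [0, 0.02, 0.001], "rotation": [0, 0, 4]},
  {"grip": 1, "dp": [0, 0.022, 0.001], "rotation": [0, 0, 4]},
  {"grip": 1, "dp": [0, 0.022, 0.001], "rotation": [0, 0, 4]},
  {"grip": 1, "dp": [0, 0.022, 0.001], "rotation": [0, 0, 4]},
])

```text
time_s: 25.55
tool_pos: [0.6784, 0.0913, 0.0426]
tool_rot: [-179.4, -0.8, 7.6]
force: [-0.1, 1.4, 0.1]
grip_width: 0.0005
```

```bash
python3 -c "
from h import *
bar()"
```

```text
r 0.3096 z 0.0426 bar angle rel fixture if in contact 4.6 yaw-bar -0.4 F [-0.1  1.4  0.1] rot [-179.4   -0.8    7.6]
```

Request:
carry_out([
  {"grip": 1, "dp": [-0.001, 0.022, 0.001], "rotation": [-0.5, -0.5, 4]},
  {"grip": 1, "dp": [-0.001, 0.022, 0.001], "rotation": [0, 0, 4]},
  {"grip": 1, "dp": [0, 0.022, 0.001], "rotation": [0, 0, 4]},
  {"grip": 1, "dp": [0, 0.022, 0.001], "rotation": [0, 0, 4]},
])

```text
time_s: 25.88
tool_pos: [0.6832, 0.0071, 0.0426]
tool_rot: [-179.4, -0.8, -8.5]
force: [1.7, 1.5, 0.1]
grip_width: 0.0001
```

```bash
python3 -c "
from h import *
bar()"
```

```text
r 0.3073 z 0.0426 bar angle rel fixture if in contact -11.2 yaw-bar -0.7 F [1.7 1.5 0.1] rot [-179.4   -0.8   -8.5]
```

Request:
carry_out([
  {"grip": 1, "dp": [0, 0.022, 0.001], "rotation": [-0.5, -0.5, 4]},
  {"grip": 1, "dp": [0, 0.022, 0.001], "rotation": [0, 0, 4]},
  {"grip": 1, "dp": [0, 0.022, 0.001], "rotation": [0, 0, 4]},
  {"grip": 1, "dp": [0, 0.022, 0.001], "rotation": [0, 0, 4]},
])

```text
time_s: 26.22
tool_pos: [0.6663, -0.0763, 0.0425]
tool_rot: [-179.2, -0.8, -24.7]
force: [2.0, 0.4, 0.7]
grip_width: 0.0004
```

Request:
carry_out([
  {"grip": 1, "dp": [0, 0.018, 0.001], "rotation": [0, 0, 3]},
  {"grip": 1, "dp": [0, 0.015, 0], "rotation": [0, 0, 3]},
  {"grip": 1, "dp": [0, 0, 0], "rotation": [0, 0, 0]},
])

```text
time_s: 26.47
tool_pos: [0.6514, -0.1123, 0.0428]
tool_rot: [-179.2, -1.0, -31.3]
force: [0.3, -1.1, -0.3]
grip_width: 0.0003
```

```bash
python3 -c "
from h import *
bar()"
```

```text
r 0.3067 z 0.0428 bar angle rel fixture if in contact -34.4 yaw-bar -0.3 F [ 0.3 -1.1 -0.3] rot [-179.2   -1.   -31.3]
```

Request:
carry_out([
  {"grip": 1, "dp": [0, 0.016, 0], "rotation": [-0.5, -0.5, 3]},
  {"grip": 1, "dp": [0, 0.014, 0], "rotation": [0, 0, 3]},
  {"grip": 1, "dp": [0, 0.008, 0], "rotation": [0, 0, 2]},
  {"grip": 1, "dp": [0, 0.006, 0], "rotation": [0, 0, 0]},
])

```text
time_s: 26.8
tool_pos: [0.6292, -0.1434, 0.0443]
tool_rot: [-179.2, -0.6, -38.9]
force: [1.2, 0.9, 0.1]
grip_width: 0.0005
```

Request:
carry_out([
  {"grip": 1, "dp": [0, 0.005, 0], "rotation": [0, 0, 0]},
  {"grip": 1, "dp": [0, 0.005, 0], "rotation": [0, 0, 0]},
])

```text
time_s: 26.97
tool_pos: [0.6246, -0.1484, 0.0448]
tool_rot: [-178.9, -0.6, -38.6]
force: [8.9, 5.7, -6.1]
grip_width: 0.0006
```

```bash
python3 -c "
from h import *
bar()"
```

```text
r 0.3018 z 0.0448 bar angle rel fixture if in contact -42.9 yaw-bar 0.9 F [ 8.9  5.7 -6.1] rot [-178.9   -0.6  -38.6]
```

Request:
carry_out([
  {"grip": 1, "dp": [0, 0.006, 0], "rotation": [0, 0, 0]},
  {"grip": 1, "dp": [0, 0.006, 0], "rotation": [0, 0, 0]},
])

```text
time_s: 27.13
tool_pos: [0.6246, -0.1482, 0.0451]
tool_rot: [-177.9, -1.0, -38.1]
force: [9.7, 6.0, -8.1]
grip_width: 0.0002
```

```bash
python3 -c "
from h import *
bar()
P=env.get_obs()['tool_pos']; h=lanept(1,.15); h=(.4753,.1325)
leg((P[0]+.03,P[1]+.04,P[2],None),(P[0]+.03,P[1]+.04,.16,None),(h[0]+.04,h[1]+.05,.16,-43.6))"
```

```text
r 0.3017 z 0.0451 bar angle rel fixture if in contact -42.9 yaw-bar 1.4 F [ 9.7  6.  -8.1] rot [-177.9   -1.   -38.1]
t 27.13 pos [ 0.6246 -0.1482  0.0451] rot [-177.9   -1.   -38.1] F [ 9.7  6.  -8.1] w 0.0002
 move 2 x [-0.0005 -0.025   0.0009]
 move 3 x [ 0.0007 -0.0014 -0.0383]
 turn 1 x [-2.16 -0.89  5.55]
 move 8 x [-0.0377 -0.0143 -0.    ]
```

Request:
carry_out([
  {"grip": 1, "dp": [0, -0.025, 0], "rotation": [0, 0, 0]},
  {"grip": 1, "dp": [0, -0.025, 0], "rotation": [-1.5, -1, 0]},
  {"grip": 0.3, "dp": [0, 0, -0.038], "rotation": [-0.6, 0, 0]},
  {"grip": 0.3, "dp": [0, 0, -0.038], "rotation": [0, 0, 0]},
  {"grip": 0.3, "dp": [0, 0, -0.038], "rotation": [0, 0, 5.5]},
  {"grip": 0.3, "dp": [-0.038, -0.007, 0], "rotation": [0, 0, 0]},
  {"grip": 0.3, "dp": [-0.038, -0.007, 0], "rotation": [0, 0, 0]},
  {"grip": 0.3, "dp": [-0.038, -0.007, 0], "rotation": [0, 0, 0]},
])

```text
time_s: 27.8
tool_pos: [0.5863, -0.0155, 0.159]
tool_rot: [179.6, 0.8, -43.6]
force: [-0.3, 1.2, 0.6]
grip_width: 0.0324
```

```bash
python3 -c "
from h import *
leg((.445,.10,.15,-43.6))"
```

```text
t 27.8 pos [ 0.5863 -0.0155  0.159 ] rot [179.6   0.8 -43.6] F [-0.3  1.2  0.6] w 0.0324
 turn 1 x [ 0.36  0.83 -0.04]
 move 5 x [-0.0364  0.0028  0.0018]
```

Request:
carry_out([
  {"grip": 0.3, "dp": [-0.037, 0.003, 0], "rotation": [0.4, 0.8, 0]},
  {"grip": 0.3, "dp": [-0.037, 0.003, 0], "rotation": [0, 0, 0]},
  {"grip": 0.3, "dp": [-0.037, 0.003, 0], "rotation": [0, 0, 0]},
  {"grip": 0.3, "dp": [-0.037, 0.003, 0], "rotation": [0, 0, 0]},
  {"grip": 0.3, "dp": [-0.025, 0.003, 0], "rotation": [0, 0, 0]},
  {"grip": 0.3, "dp": [0, 0, 0], "rotation": [0, 0, 0]},
  {"grip": 0.3, "dp": [0, 0, 0], "rotation": [0, 0, 0]},
  {"grip": 0.3, "dp": [0, 0, 0], "rotation": [0, 0, 0]},
])

```text
time_s: 28.47
tool_pos: [0.4347, 0.1073, 0.1591]
tool_rot: [179.6, -0.1, -41.9]
force: [-0.2, 0.1, -0.5]
grip_width: 0.0607
```

```bash
python3 - <<'E'
from h import *
leg((.4753,.1325,.06,-43.6))
im,p=snap('wrist','w12',scale=1.5)
m=rgbmask(im,lambda r,g,b:(g>r+40)&(g>b+25)&(g>70))
for i,a,c in blobs(m,100): q=px2w(p,*c,.036); print('green',a,c,q,lanexy(q,1))
im,p=snap('top','t12',scale=1.5)
red=rgbmask(im,lambda r,g,b:(r>110)&(g<60)&(b<60))
for i,a,c in blobs(red,40):
    q=px2w(p,*c,.059)[:2]; d=q-PIV; print('bar',a,np.linalg.norm(d).round(3),(np.degrees(np.arctan2(d[1],d[0]))-FY).round(1))
E
```

```text
t 28.47 pos [0.4347 0.1073 0.1591] rot [ 1.796e+02 -1.000e-01 -4.190e+01] F [-0.2  0.1 -0.5] w 0.0607
 turn 1 x [ 0.36 -0.08  1.67]
 move 3 x [ 0.004  -0.0154  0.033 ]
green 1247 [264.39775461 131.93744988] [0.47336374 0.13532319 0.036     ] [0.1481 0.0071]
bar 160 0.476 -44.0
bar 109 0.295 -42.7
```

View pics/w12.png

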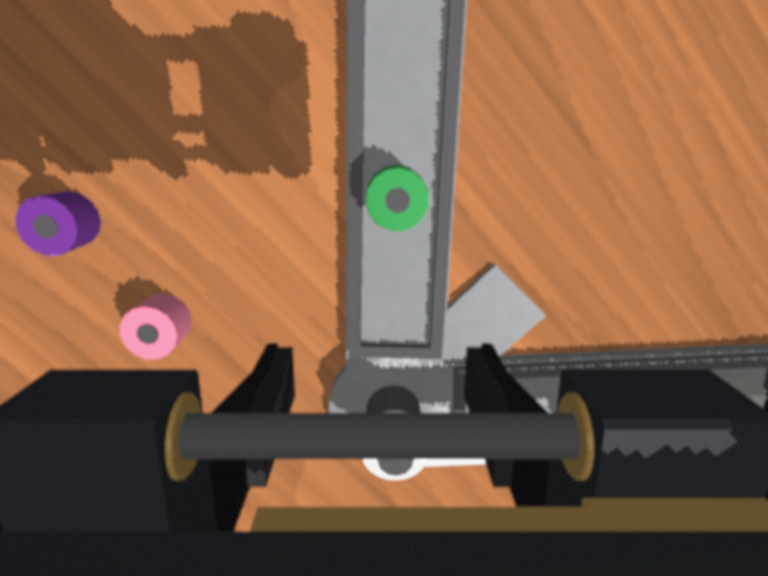

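The hub is centred at (397,199) in the clear left lane. The top camera puts the bar at -42.7°, over the right lane, against -43.0° nominal.

```bash
python3 -c "
from h import *
p=env.camera_params('wrist'); c=px2w(p,397.5/1.5,199/1.5,.038);print(c)
leg((c[0],c[1],.16,-42.5),(c[0],c[1],.06,None))"
```

```text
[0.47435238 0.13412626 0.038     ]
t 28.57 pos [0.4355 0.1067 0.159 ] rot [179.7  -0.  -42.1] F [0.6 0.4 0.1] w 0.061
 turn 1 x [ 0.32 -0.04  0.45]
 move 2 x [ 0.005  -0.0232 -0.0005]
 move 3 x [ 0.     -0.      0.0333]
```

Request:
carry_out([
  {"grip": 0.3, "dp": [0.005, -0.023, 0], "rotation": [0.3, 0, 0.4]},
  {"grip": 0.3, "dp": [0.005, -0.023, 0], "rotation": [0, 0, 0]},
  {"grip": 0.3, "dp": [0, 0, 0.033], "rotation": [0, 0, 0]},
  {"grip": 0.3, "dp": [0, 0, 0.033], "rotation": [0, 0, 0]},
  {"grip": 0.3, "dp": [0, 0, 0.01], "rotation": [0, 0, 0]},
  {"grip": 0.3, "dp": [0, 0, 0], "rotation": [0, 0, 0]},
  {"grip": 0.3, "dp": [0, 0, 0], "rotation": [0, 0, 0]},
])

```text
time_s: 29.15
tool_pos: [0.4834, 0.1291, 0.0806]
tool_rot: [-179.8, 0.0, -43.2]
force: [0.8, 0.2, 0.6]
grip_width: 0.0608
```

```bash
python3 -c "
from h import *
leg((.4740,.1345,.022,-43))"
```

```text
t 29.15 pos [0.4834 0.1291 0.0806] rot [-179.8    0.   -43.2] F [0.8 0.2 0.6] w 0.0608
 turn 1 x [-0.19  0.05 -0.21]
 move 2 x [-0.0053  0.0012  0.0293]
```

Request:
carry_out([
  {"grip": 0.3, "dp": [-0.01, 0.002, 0.015], "rotation": [0, 0, 0]},
  {"grip": 0.3, "dp": [0, 0, 0], "rotation": [0, 0, 0]},
  {"grip": 0.3, "dp": [0, 0, 0.015], "rotation": [0, 0, 0]},
  {"grip": 0.3, "dp": [0, 0, 0], "rotation": [0, 0, 0]},
  {"grip": 0.3, "dp": [0, 0, 0], "rotation": [0, 0, 0]},
])

```text
time_s: 29.57
tool_pos: [0.481, 0.1329, 0.0573]
tool_rot: [-179.4, -0.4, -43.4]
force: [-0.2, 0.4, -0.8]
grip_width: 0.0604
```

```bash
python3 -c "
from h import *
leg((.4740,.1345,.021,-43))"
```

```text
t 29.57 pos [0.481  0.1329 0.0573] rot [-179.4   -0.4  -43.4] F [-0.2  0.4 -0.8] w 0.0604
 turn 1 x [-0.56 -0.35 -0.44]
 move 1 x [-0.0062  0.0036  0.0363]
```

Request:
carry_out([
  {"grip": 0.3, "dp": [-0.007, 0.004, 0.014], "rotation": [-0.5, -0.3, -0.4]},
  {"grip": 0.3, "dp": [0, 0, 0], "rotation": [0, 0, 0]},
  {"grip": 0.3, "dp": [0, 0, 0.02], "rotation": [0, 0, 0]},
  {"grip": 0.3, "dp": [0, 0, 0], "rotation": [0, 0, 0]},
  {"grip": 0.3, "dp": [0, 0, 0], "rotation": [0, 0, 0]},
])

```text
time_s: 29.98
tool_pos: [0.4769, 0.135, 0.0269]
tool_rot: [-179.7, -0.4, -43.1]
force: [0.3, 0.4, 0.1]
grip_width: 0.061
```

```bash
python3 -c "
from h import *
leg((.4740,.1345,.021,-43))"
```

```text
t 29.98 pos [0.4769 0.135  0.0269] rot [-179.7   -0.4  -43.1] F [0.3 0.4 0.1] w 0.061
 turn 1 x [-0.32 -0.37 -0.06]
 move 1 x [-0.0017  0.0023  0.0059]
```

Request:
carry_out([
  {"grip": 0.3, "dp": [-0.002, 0.003, 0.006], "rotation": [-0.3, -0.3, 0]},
  {"grip": 0.3, "dp": [0, 0, 0], "rotation": [0, 0, 0]},
  {"grip": 0.8, "dp": [0, 0, 0], "rotation": [0, 0, 0]},
  {"grip": 0.8, "dp": [0, 0, 0], "rotation": [0, 0, 0]},
  {"grip": 0.8, "dp": [0, 0, 0], "rotation": [0, 0, 0]},
  {"grip": 1, "dp": [0, 0, 0], "rotation": [0, 0, 0]},
  {"grip": 1, "dp": [0, 0, 0], "rotation": [0, 0, 0]},
  {"grip": 1, "dp": [0, 0, 0], "rotation": [0, 0, 0]},
])

```text
time_s: 30.65
tool_pos: [0.4747, 0.1346, 0.0234]
tool_rot: [-179.9, -0.2, -43.0]
force: [-0.9, 0.3, -2.7]
grip_width: 0.0352
```

Request:
carry_out([
  {"grip": 1, "dp": [0, 0, 0], "rotation": [0, 0, 0]},
  {"grip": 1, "dp": [0, 0, -0.038], "rotation": [0, 0, 0]},
  {"grip": 1, "dp": [0, 0, -0.038], "rotation": [0, 0, 0]},
  {"grip": 1, "dp": [0, 0, -0.038], "rotation": [0, 0, 0]},
  {"grip": 1, "dp": [0, 0, -0.03], "rotation": [0, 0, 0]},
  {"grip": 1, "dp": [0, 0, 0], "rotation": [0, 0, 0]},
])

```text
time_s: 31.15
tool_pos: [0.4699, 0.1339, 0.1687]
tool_rot: [179.7, 0.4, -43.0]
force: [1.1, 0.2, -1.6]
grip_width: 0.0348
```

```bash
python3 - <<'E'
from h import *
p=env.camera_params('top'); im=np.load('pics/t12.npy')
m=rgbmask(im,lambda r,g,b:(r>150)&(g>130)&(b<70)); m[:150]=0;m[225:]=0;m[:,:370]=0
b=max(blobs(m),key=lambda t:t[1]); print(b, px2w(p,*b[2],.02))
# rim corners in view px: (566,245),(641,243),(643,316),(569,319)
W=np.array([px2w(p,u/1.5,v/1.5,.045)[:2] for u,v in((566,245),(641,243),(643,316),(569,319))]); print(W.round(3),W.mean(0))
leg((.546,-.436,.16,None))
E
```

```text
(13, np.int32(2221), array([403.82980639, 185.51823503])) [ 0.5746294  -0.45190173  0.02      ]
[[ 0.637 -0.365]
 [ 0.643 -0.511]
 [ 0.501 -0.514]
 [ 0.493 -0.37 ]] [ 0.56822708 -0.43984737]
t 31.15 pos [0.4699 0.1339 0.1687] rot [179.7   0.4 -43. ] F [ 1.1  0.2 -1.6] w 0.0348
 move 15 x [0.0296 0.0243 0.0005]
```

Request:
carry_out([
  {"grip": 1, "dp": [0.031, 0.0235, 0], "rotation": [0, 0, 0]},
  {"grip": 1, "dp": [0.031, 0.0235, 0], "rotation": [0, 0, 0]},
  {"grip": 1, "dp": [0.031, 0.0235, 0], "rotation": [0, 0, 0]},
  {"grip": 1, "dp": [0.031, 0.0235, 0], "rotation": [0, 0, 0]},
  {"grip": 1, "dp": [0.031, 0.0235, 0], "rotation": [0, 0, 0]},
  {"grip": 1, "dp": [0.031, 0.0235, 0], "rotation": [0, 0, 0]},
  {"grip": 1, "dp": [0.031, 0.0235, 0], "rotation": [0, 0, 0]},
  {"grip": 1, "dp": [0.031, 0.0235, 0], "rotation": [0, 0, 0]},
])

```text
time_s: 31.82
tool_pos: [0.526, -0.1713, 0.1663]
tool_rot: [179.8, 0.4, -41.6]
force: [1.3, 0.4, -1.6]
grip_width: 0.0349
```

Request:
carry_out([
  {"grip": 1, "dp": [0.031, 0.0235, 0], "rotation": [0, 0, 0]},
  {"grip": 1, "dp": [0.031, 0.0235, 0], "rotation": [0, 0, 0]},
  {"grip": 1, "dp": [0.031, 0.0235, 0], "rotation": [0, 0, 0]},
  {"grip": 1, "dp": [0.031, 0.0235, 0], "rotation": [0, 0, 0]},
  {"grip": 1, "dp": [0.031, 0.0235, 0], "rotation": [0, 0, 0]},
  {"grip": 1, "dp": [0, 0, 0], "rotation": [0, 0, 0]},
  {"grip": 1, "dp": [0, 0, 0], "rotation": [0, 0, 0]},
])

```text
time_s: 32.4
tool_pos: [0.5571, -0.3832, 0.1528]
tool_rot: [179.3, 0.9, -42.4]
force: [0.5, 1.9, -2.8]
grip_width: 0.0349
```

```bash
python3 - <<'E'
from h import *
leg((.567,-.44,.10,None))
E
```

```text
t 32.4 pos [ 0.5571 -0.3832  0.1528] rot [179.3   0.9 -42.4] F [ 0.5  1.9 -2.8] w 0.0349
 move 2 x [0.0232 0.0173 0.0262]
```

Request:
carry_out([
  {"grip": 1, "dp": [0.023, 0.0175, 0], "rotation": [0.7, 0.9, 0]},
  {"grip": 1, "dp": [0.02, 0.015, 0.02], "rotation": [0, 0, 0]},
  {"grip": 1, "dp": [0, 0, 0.035], "rotation": [0, 0, 0]},
  {"grip": 1, "dp": [0, 0, 0.02], "rotation": [0, 0, 0]},
  {"grip": 1, "dp": [0, 0, 0], "rotation": [0, 0, 0]},
  {"grip": 1, "dp": [0, 0, 0], "rotation": [0, 0, 0]},
])

```text
time_s: 32.9
tool_pos: [0.5662, -0.4336, 0.07]
tool_rot: [-180.0, 0.4, -42.2]
force: [1.1, -0.9, -0.5]
grip_width: 0.0351
```

```bash
python3 - <<'E'
from h import *
leg((.567,-.44,.021,-43))
E
```

```text
t 32.9 pos [ 0.5662 -0.4336  0.07  ] rot [-180.     0.4  -42.2] F [ 1.1 -0.9 -0.5] w 0.0351
 turn 1 x [-0.03  0.36  0.78]
 move 2 x [0.0025 0.0021 0.0245]
```

Request:
carry_out([
  {"grip": 1, "dp": [0.002, 0.003, 0.02], "rotation": [0, 0.4, 0]},
  {"grip": 1, "dp": [0, 0, 0.015], "rotation": [0, 0, 0]},
  {"grip": 1, "dp": [0, 0, 0], "rotation": [0, 0, 0]},
  {"grip": 1, "dp": [0, 0, 0.004], "rotation": [0, 0, 0]},
  {"grip": 1, "dp": [0, 0, 0], "rotation": [0, 0, 0]},
  {"grip": 1, "dp": [0, 0, 0], "rotation": [0, 0, 0]},
])

```text
time_s: 33.4
tool_pos: [0.5699, -0.4331, 0.0359]
tool_rot: [-179.8, -0.3, -41.9]
force: [0.1, -0.2, -1.8]
grip_width: 0.0347
```

Request:
carry_out([
  {"grip": 1, "dp": [0, 0, 0.012], "rotation": [0, 0, 0]},
  {"grip": 1, "dp": [0, 0, 0], "rotation": [0, 0, 0]},
  {"grip": 1, "dp": [0, 0, 0], "rotation": [0, 0, 0]},
])

```text
time_s: 33.65
tool_pos: [0.572, -0.4338, 0.026]
tool_rot: [-179.8, -0.6, -41.9]
force: [0.3, 0.7, -1.3]
grip_width: 0.0352
```

Request:
carry_out([
  {"grip": 1, "dp": [0, 0, 0.006], "rotation": [-0.2, -0.5, 0]},
  {"grip": 1, "dp": [0, 0, 0], "rotation": [0, 0, 0]},
  {"grip": 1, "dp": [0, 0, 0], "rotation": [0, 0, 0]},
])

```text
time_s: 33.9
tool_pos: [0.5722, -0.434, 0.0196]
tool_rot: [180.0, -0.1, -41.9]
force: [0.3, -0.5, -1.5]
grip_width: 0.0351
```

Request:
carry_out([
  {"grip": 0.35, "dp": [0, 0, 0], "rotation": [0, 0, 0]},
  {"grip": 0.35, "dp": [0, 0, 0], "rotation": [0, 0, 0]},
  {"grip": 0.35, "dp": [0, 0, 0], "rotation": [0, 0, 0]},
  {"grip": 0.35, "dp": [0, 0, 0], "rotation": [0, 0, 0]},
  {"grip": 0.35, "dp": [0, 0, -0.03], "rotation": [0, 0, 0]},
  {"grip": 0.35, "dp": [0, 0, -0.04], "rotation": [0, 0, 0]},
  {"grip": 0.35, "dp": [0, 0, -0.04], "rotation": [0, 0, 0]},
  {"grip": 0.35, "dp": [0, 0, -0.04], "rotation": [0, 0, 0]},
])

```text
time_s: 34.57
tool_pos: [0.5669, -0.4309, 0.1637]
tool_rot: [179.9, 1.0, -41.9]
force: [0.1, -0.7, 0.2]
grip_width: 0.0563
```

Request:
carry_out([
  {"grip": 0.35, "dp": [0.03, 0.012, -0.015], "rotation": [0, 0, 0]},
  {"grip": 0.35, "dp": [0.005, 0.04, 0], "rotation": [0, 0, 0]},
  {"grip": 0.35, "dp": [0.005, 0.04, 0], "rotation": [0, 0, 0]},
  {"grip": 0.35, "dp": [0, 0.035, 0], "rotation": [0, 0, 0]},
  {"grip": 0.35, "dp": [0, 0, 0], "rotation": [0, 0, 0]},
  {"grip": 0.35, "dp": [0, 0, 0], "rotation": [0, 0, 0]},
])

```text
time_s: 35.07
tool_pos: [0.5195, -0.5575, 0.1978]
tool_rot: [-179.9, -0.5, -41.4]
force: [1.3, 0.7, -0.2]
grip_width: 0.0567
```

```bash
python3 - <<'E'
from h import *
leg()
im,p=snap('top','t13'); im2,_=snap('scene','s13')
a=cv2.resize(im[40:290,60:460],(800,500))[:,:,::-1]
cv2.imwrite('pics/t13c.png',a)
cv2.imwrite('pics/s13c.png',cv2.resize(im2[60:384],None,fx=1.5,fy=1.5)[:,:,::-1])
red=rgbmask(im,lambda r,g,b:(r>110)&(g<60)&(b<60))
for i,a,c in blobs(red,60):
    q=px2w(p,*c,.059)[:2]; d=q-PIV; print('bar',a,np.linalg.norm(d).round(3),(np.degrees(np.arctan2(d[1],d[0]))-FY).round(1))
E
```

```text
t 35.07 pos [ 0.5195 -0.5575  0.1978] rot [-179.9   -0.5  -41.4] F [ 1.3  0.7 -0.2] w 0.0567
bar 152 0.476 -44.2
bar 113 0.294 -42.7
```

View pics/t13c.png

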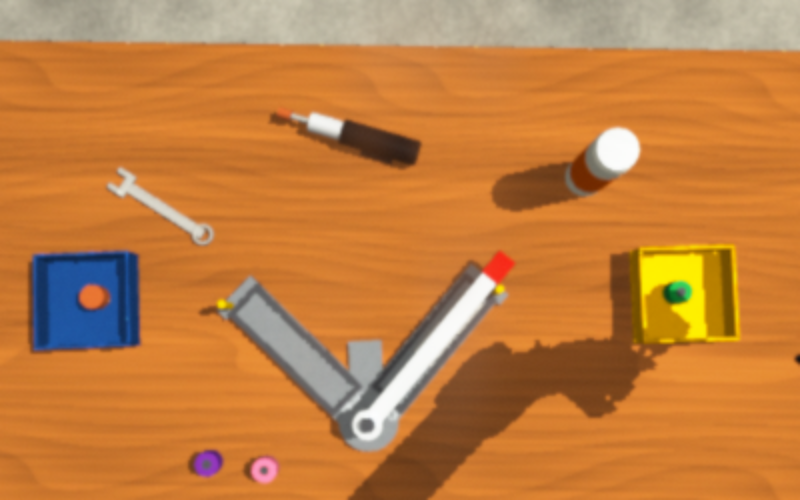

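View pics/s13c.png

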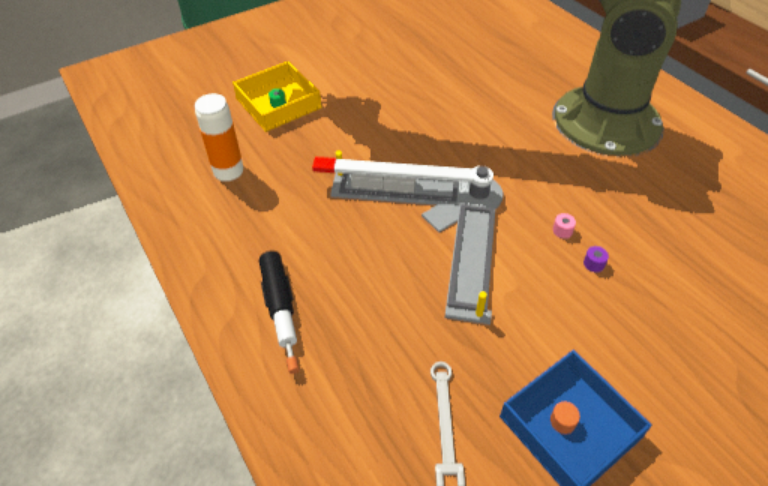

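```bash
python3 - <<'E'
from h import *
p=env.camera_params('top'); 
for fn in('top0','t13'):
    im=np.load(f'pics/{fn}.npy'); m=rgbmask(im,lambda r,g,b:(g>r+25)&(g>b+15)&(g>40))
    n,l,s,c=cv2.connectedComponentsWithStats(m)
    for i in range(1,n):
        if s[i,4]>40: print(fn,s[i],c[i].round(1),px2w(p,*c[i],.033).round(3))
im=np.load('pics/t13.npy'); cu,cv=60+678/2,40+292/2
for v in range(int(cv)-8,int(cv)+9): print(' '.join('%3d,%3d,%3d'%tuple(im[v,u]) if 1 else '' for u in range(int(cu)-8,int(cu)+9,2)))
E
```

```text
top0 [200 210  14  13 143] [206.6 216.1] [0.475 0.133 0.033]
t13 [392 180  14  11 117] [398.8 185.5] [ 0.574 -0.432  0.033]
254,241,  0 254,240,  0 254,241,  0 254,240,  0 254,239,  0 254,240,  0 254,239,  0 254,239,  0 254,240,  0
254,241,  0 254,239,  0 254,238,  0 251,233,  0 250,235,  0 250,236,  0 253,237,  0 254,239,  0 254,240,  0
254,240,  0 253,237,  0 247,219,  0 211,208,  3 185,224, 52 184,225, 51 238,232,  0 254,239,  0 254,240,  0
251,229,  0 244,212,  0 155,149,  7  98,202, 72  75,212, 84  76,213, 85 158,221, 67 250,237,  0 254,240,  0
218,166,  0 151,129,  0  41,136, 49  44,208, 87  47,206, 89  52,205, 91  73,213, 87 224,230, 17 254,240,  0
169,125,  0  45, 76, 20  30,168, 67  41,206, 87  64,190, 94  71,181, 98  49,209, 91 167,224, 67 254,240,  0
139,111,  0  19, 70, 26  32,171, 70  40,185, 79  90,143,100  95,135,104  56,202, 93 119,219, 78 252,238,  0
110, 97,  1  10, 66, 23  19,125, 48  26,129, 54  88,100, 91 104,111,108  63,196, 95 105,217, 80 252,238,  0
105, 95,  2  11, 67, 24  12,101, 37  16,101, 40  66, 77, 69 101,109,104  62,198, 96 115,218, 77 252,239,  0
116,
[... 159 characters left out ...]
, 42  46,117, 62  47,203, 85 184,225, 62 254,240,  0
169,123,  0  43, 70, 20  10, 79, 29  11,103, 36  14,104, 38  23,110, 42  69,187, 69 232,230,  0 254,239,  0
184,130,  0  93, 88, 11  27, 73, 24  25, 96, 32  32,108, 36  69,121, 34 146,176, 28 251,236,  0 254,240,  0
190,134,  0 150,114,  0  85, 88, 11  98,111, 15 114,134, 21 186,172,  0 234,210,  0 254,239,  0 254,240,  0
193,135,  0 183,131,  0 167,130,  0 214,181,  0 226,196,  0 250,229,  0 253,236,  0 254,240,  0 254,240,  0
194,135,  0 191,135,  0 216,162,  0 252,233,  0 253,235,  0 254,239,  0 254,240,  0 254,240,  0 254,240,  0
194,135,  0 194,136,  0 219,162,  0 253,237,  0 254,241,  0 254,240,  0 254,240,  0 254,240,  0 254,239,  0
```

The hub's round face with its bore at the centre faces up, so it's upright. The gripper is clear of everything.

```bash
python3 -c "
from h import *
print(env.sign_off())"
```

```text
the job is handed in; nothing more can be done
None
```

The job is done in the order asked and handed in at about 35 s, well inside the 208 s limit.

1. **Bar to the hub's lane:** I pushed the bar home on the left stop. The force rose to about 17 N with no further travel.
2. **Offcut:** it went into the blue tray, and the final images show it there.
3. **Blanks:** only two were present. Both lie flat in the right lane, end to end and touching. The second had been knocked about 3 cm before I reached it, so I measured it again before gripping.
4. **Bar over the loaded lane:** I swung it across to the right stop. It held about 10 N with no movement at -42.9° from the tool position. The top camera reads -42.7° against a nominal -43.0°, which is within its error.
5. **Hub:** it stands upright in the yellow tray. I checked this from the pixel pattern of its face and bore, because I had used all my picture views.

In the final images the can, grinder and wrench look unmoved, and the gripper touches nothing.

One reading disagreed: the hub measured 7 mm off my left-lane model, though the wrist image showed it centred in the lane. I gripped it by the image, and that worked.

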